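# Scoop capsules into the dish on the balance and shut the draft-shield door

## Task

Using the metal scoop, and never touching the capsules with the fingers, scoop at least three capsules from the steel tray and tip them into the porcelain dish on the balance; every other capsule stays in the tray, and none may be spilled or left in the scoop. Then push the balance's glass door shut until it snaps home on its catch, with the scoop laid back upright on its black mat and the dish still standing on the balance pan. Leave the other things on the bench where they are.

Things in the scene. Friction and masses are not known exactly. Their poses are not given: they have to be found in the camera images.
- scoop: Flat-bottomed metal scoop, 0.16 kg, standing on its bowl on the mat. Origin: centre of the bowl's underside; +x to the open front lip, z up. Bowl x = -39 (back wall) to +39 mm (lip), 78 mm wide; floor and walls 2 mm, lip bevelled thin; back 34 mm high, sides sloping down to nothing at the lip. Level handle 14 mm wide, 16 mm high, x = -50 to -150 mm, centre line 55 mm above the underside.
- scoop_grip (a point): Point on the scoop handle's centre line to hold it by, at x = -85 mm, z = 55 mm in the scoop's frame (124 mm behind the lip). Gripped with 80 N or more, the scoop does not pitch in the fingers.
- mat: Flat black rubber mat, 200 (x) x 100 (y) mm, 3 mm thick, fixed; origin at the centre of its underside on the bench. The scoop lies along it, bowl towards +x.
- tray: Fixed steel stock tray with six capsules in its far half. Origin underneath; x runs away from the near end. Floor 3 mm thick, x = -105 to +85 mm, 96 mm wide inside; four upright walls 3 mm thick, rim 28 mm above the bench. Polished steel, on which the capsules slide and roll easily. At the start no capsule lies nearer than x = -20 mm: the scoop's bowl fits on the floor behind them.
- dish: White porcelain dish, a round bowl loose on the balance pan, 0.15 kg: rim 112 mm across outside and 46 mm high, wall 4 mm, foot 50 mm across. Origin: centre of its underside.
- dish_mid (a point): Point on the dish's axis, 25 mm above its underside (the rim is 21 mm higher).
- balance: Fixed white balance with a clear, open-topped draft shield; x from front to back, origin on the bench. Console from x = -166 mm, up to 60 mm high; housing 66 mm high to x = 125 mm, 210 mm wide. Steel pan radius 58 mm at x = 15 mm, top at 74 mm. Clear panels at y = +-97 mm and x = 109 mm, top edge 176 mm above the bench; the front (x = -85 mm) is closed only by the door.
- shield_door (a joint): Door angle, rad: 0 = shut and seated; grows as the free edge swings out to the balance's -x; 1.4 to 1.7 at the start. Framed clear panel 178 mm wide, 98 high, 6 thick, top 167 mm above the bench, hinged upright on its +y side; stays where left. From about 0.06 rad a spring roller catch resists: some 5 N at door_push carries it over (near 0.03), then the catch pulls it home and holds it.
- door_hinge (a point): Point on the door's upright hinge axis, at the top edge, in the middle of its thickness; in the balance's frame x = -85, y = 89, z = 167 mm.
- door_push (a point): Point on the door's outer face (towards the balance's -x when shut), 28 mm from the free edge, 25 mm below the top edge, 150 mm from the hinge axis along the door. Its x axis is the door's normal, pointing into the shield when shut.
- capsule1: Filled two-part capsule, half blue half white, 15 mm diameter and 34 mm long, about 12 g, rolls easily. Origin: its centre; x along its length.
- capsule2: Filled two-part capsule, half blue half white, 15 mm diameter and 34 mm long, about 12 g, rolls easily. Origin: its centre; x along its length.
- capsule3: Filled two-part capsule, half blue half white, 15 mm diameter and 34 mm long, about 12 g, rolls easily. Origin: its centre; x along its length.
- capsule4: Filled two-part capsule, half blue half white, 15 mm diameter and 34 mm long, about 12 g, rolls easily. Origin: its centre; x along its length.
- capsule5: Filled two-part capsule, half blue half white, 15 mm diameter and 34 mm long, about 12 g, rolls easily. Origin: its centre; x along its length.
- capsule6: Filled two-part capsule, half blue half white, 15 mm diameter and 34 mm long, about 12 g, rolls easily. Origin: its centre; x along its length.
- bottle: Bystander: square white reagent bottle with a red screw cap, 85 x 85 x 196 mm; origin under its centre.
- vial: Bystander: small capped glass vial, 26 mm diameter, 55 mm tall; origin under its centre.
- bobbin: Bystander: white plastic bobbin, 48 mm diameter, 55 mm tall; origin under its centre.
- tape: Bystander: roll of white tape lying flat, 60 mm diameter, 25 mm tall; origin under its centre.
- plate: Bystander: white capsule loading plate with two blue-and-steel pins, 75 x 110 mm, 30 mm tall; origin under its centre.
- tweezers: Bystander: brass tweezers lying flat, about 117 mm long, 7 mm thick; origin under its centre.
- pan_top (a point): Centre of the balance pan's upper face.

How it is judged (in metres and radians):
On the way, in this order (a step that is already met when the one before it is completed fails the run):
1. the scoop, lifted clear of tray and mat, carries at least one capsule (height (world z) of scoop above 0.05 m and ((x of capsule1 in the frame of scoop between -0.04 and 0.042 m and y of capsule1 in the frame of scoop between -0.039 and 0.039 m and z of capsule1 in the frame of scoop between 0 and 0.045 m) or (x of capsule2 in the frame of scoop between -0.04 and 0.042 m and y of capsule2 in the frame of scoop between -0.039 and 0.039 m and z of capsule2 in the frame of scoop between 0 and 0.045 m) or (x of capsule3 in the frame of scoop between -0.04 and 0.042 m and y of capsule3 in the frame of scoop between -0.039 and 0.039 m and z of capsule3 in the frame of scoop between 0 and 0.045 m) or (x of capsule4 in the frame of scoop between -0.04 and 0.042 m and y of capsule4 in the frame of scoop between -0.039 and 0.039 m and z of capsule4 in the frame of scoop between 0 and 0.045 m) or (x of capsule5 in the frame of scoop between -0.04 and 0.042 m and y of capsule5 in the frame of scoop between -0.039 and 0.039 m and z of capsule5 in the frame of scoop between 0 and 0.045 m) or (x of capsule6 in the frame of scoop between -0.04 and 0.042 m and y of capsule6 in the frame of scoop between -0.039 and 0.039 m and z of capsule6 in the frame of scoop between 0 and 0.045 m))), for 0.2 s.
2. at least three capsules lie in the dish ((distance between each of capsule1, capsule2, capsule3 and dish_mid below 0.055 m or distance between each of capsule1, capsule2, capsule4 and dish_mid below 0.055 m or distance between each of capsule1, capsule2, capsule5 and dish_mid below 0.055 m or distance between each of capsule1, capsule2, capsule6 and dish_mid below 0.055 m or distance between each of capsule1, capsule3, capsule4 and dish_mid below 0.055 m or distance between each of capsule1, capsule3, capsule5 and dish_mid below 0.055 m or distance between each of capsule1, capsule3, capsule6 and dish_mid below 0.055 m or distance between each of capsule1, capsule4, capsule5 and dish_mid below 0.055 m or distance between each of capsule1, capsule4, capsule6 and dish_mid below 0.055 m or distance between each of capsule1, capsule5, capsule6 and dish_mid below 0.055 m or distance between each of capsule2, capsule3, capsule4 and dish_mid below 0.055 m or distance between each of capsule2, capsule3, capsule5 and dish_mid below 0.055 m or distance between each of capsule2, capsule3, capsule6 and dish_mid below 0.055 m or distance between each of capsule2, capsule4, capsule5 and dish_mid below 0.055 m or distance between each of capsule2, capsule4, capsule6 and dish_mid below 0.055 m or distance between each of capsule2, capsule5, capsule6 and dish_mid below 0.055 m or distance between each of capsule3, capsule4, capsule5 and dish_mid below 0.055 m or distance between each of capsule3, capsule4, capsule6 and dish_mid below 0.055 m or distance between each of capsule3, capsule5, capsule6 and dish_mid below 0.055 m or distance between each of capsule4, capsule5, capsule6 and dish_mid below 0.055 m)), for 0.2 s.
3. the door is shut and seated on its catch (value of joint shield_door below 0.015 rad), for 0.2 s.
At the end, for the whole second after the job is handed in: Three or more capsules within 55 mm of dish_mid, the rest in the tray; dish upright (0.12 rad) on the pan within 30 mm of centre; door below 0.015 rad; scoop upright (0.12 rad) on the mat, bowl centre within 40 mm of its midline and -40 to +80 mm along it; all at rest ((distance between each of capsule1, capsule2, capsule3 and dish_mid below 0.055 m or distance between each of capsule1, capsule2, capsule4 and dish_mid below 0.055 m or distance between each of capsule1, capsule2, capsule5 and dish_mid below 0.055 m or distance between each of capsule1, capsule2, capsule6 and dish_mid below 0.055 m or distance between each of capsule1, capsule3, capsule4 and dish_mid below 0.055 m or distance between each of capsule1, capsule3, capsule5 and dish_mid below 0.055 m or distance between each of capsule1, capsule3, capsule6 and dish_mid below 0.055 m or distance between each of capsule1, capsule4, capsule5 and dish_mid below 0.055 m or distance between each of capsule1, capsule4, capsule6 and dish_mid below 0.055 m or distance between each of capsule1, capsule5, capsule6 and dish_mid below 0.055 m or distance between each of capsule2, capsule3, capsule4 and dish_mid below 0.055 m or distance between each of capsule2, capsule3, capsule5 and dish_mid below 0.055 m or distance between each of capsule2, capsule3, capsule6 and dish_mid below 0.055 m or distance between each of capsule2, capsule4, capsule5 and dish_mid below 0.055 m or distance between each of capsule2, capsule4, capsule6 and dish_mid below 0.055 m or distance between each of capsule2, capsule5, capsule6 and dish_mid below 0.055 m or distance between each of capsule3, capsule4, capsule5 and dish_mid below 0.055 m or distance between each of capsule3, capsule4, capsule6 and dish_mid below 0.055 m or distance between each of capsule3, capsule5, capsule6 and dish_mid below 0.055 m or distance between each of capsule4, capsule5, capsule6 and dish_mid below 0.055 m) and (distance between capsule1 and dish_mid below 0.055 m or (x of capsule1 in the frame of tray between -0.108 and 0.088 m and y of capsule1 in the frame of tray between -0.05 and 0.05 m and z of capsule1 in the frame of tray between 0 and 0.05 m)) and (distance between capsule2 and dish_mid below 0.055 m or (x of capsule2 in the frame of tray between -0.108 and 0.088 m and y of capsule2 in the frame of tray between -0.05 and 0.05 m and z of capsule2 in the frame of tray between 0 and 0.05 m)) and (distance between capsule3 and dish_mid below 0.055 m or (x of capsule3 in the frame of tray between -0.108 and 0.088 m and y of capsule3 in the frame of tray between -0.05 and 0.05 m and z of capsule3 in the frame of tray between 0 and 0.05 m)) and (distance between capsule4 and dish_mid below 0.055 m or (x of capsule4 in the frame of tray between -0.108 and 0.088 m and y of capsule4 in the frame of tray between -0.05 and 0.05 m and z of capsule4 in the frame of tray between 0 and 0.05 m)) and (distance between capsule5 and dish_mid below 0.055 m or (x of capsule5 in the frame of tray between -0.108 and 0.088 m and y of capsule5 in the frame of tray between -0.05 and 0.05 m and z of capsule5 in the frame of tray between 0 and 0.05 m)) and (distance between capsule6 and dish_mid below 0.055 m or (x of capsule6 in the frame of tray between -0.108 and 0.088 m and y of capsule6 in the frame of tray between -0.05 and 0.05 m and z of capsule6 in the frame of tray between 0 and 0.05 m)) and value of joint shield_door below 0.015 rad and angle between each of dish, scoop's own z axis and vertical below 0.12 rad and horizontal distance between dish and pan_top below 0.03 m and z of dish in the frame of pan_top between -0.004 and 0.006 m and x of scoop in the frame of mat between -0.04 and 0.08 m and y of scoop in the frame of mat between -0.04 and 0.04 m and z of scoop in the frame of mat below 0.009 m and linear speed of scoop below 0.02 m/s and linear speed of each of capsule1, capsule2, capsule3, capsule4, capsule5, capsule6 below 0.03 m/s); the robot touches nothing.
It fails at once if the fingers touch a capsule (contact force between the fingers and capsule1 above 0.3 N or contact force between the fingers and capsule2 above 0.3 N or contact force between the fingers and capsule3 above 0.3 N or contact force between the fingers and capsule4 above 0.3 N or contact force between the fingers and capsule5 above 0.3 N or contact force between the fingers and capsule6 above 0.3 N).
It fails at once if a bystander is moved by more than 30 mm or knocked over (distance of any of bottle, vial, bobbin, tape, plate, tweezers from where it was at the start of the episode above 0.03 m or angle between any of bottle, vial, bobbin's own z axis and vertical above 0.5 rad).
It also fails if it takes over 72 s, if anything falls off the work surface, if the arm or the gripper's body presses on something with over 40 N, if the wrist force passes 120 N, or if a joint passes its speed limit or range.

## Robot

A 6-joint arm with a two-finger parallel gripper is mounted at the origin on the work surface. World frame = base frame: x ahead of the robot, y to its left, z up, the work surface at z = 0. Lengths are in mm, angles in degrees, forces in N, time in s.
With the tool pointing down it reaches from about 350 to 850 mm from the base axis. Payload 8.1 kg.
Tool frame: the origin (TCP) lies midway between the tips of the shut fingers; the grasp point (between the pads) lies 19 mm behind it; z points along the fingers, y is the line along which they close (so a half turn about z gives the same grasp; the last joint's range is limited). The gripper opens to 85 mm and grips with 20 to 120 N. Pads are 22 mm wide; open, the fingers measure 114 mm over their backs; the gripper's body (76 mm by 85 mm) begins 54 mm behind the grasp point. The pads swing forward as they close: fully open they stand 13 mm farther back than shut.
Start: joints at [68.961, 7.471, 85.268, -0, 87.261, -4.893], TCP at [166.829, 576.345, 231.292] pointing down, gripper open.
Joint ranges: [-169.43, 169.43], [-51.17, 129.36], [1.28, 143.12], [-76.62, 256.62], [0, 156.53], [-152.29, 152.29]. Speed limits (degrees/s): [136.94, 136.94, 159.86, 180, 180, 180].

## Interface

Orientations are given as [roll, pitch, yaw] about the fixed x, y, z axes, in that order (R = Rz(yaw) Ry(pitch) Rx(roll)).
In Python, from bench import r gives the robot as it stands. The module is installed in compiled form; this text tells all that it offers.
- The arm moves only by the tool jog_arm, never from a script. Its argument "rows" is a list of rows, each a list of 2 entries, a list of its own where there are three numbers: the shift along the tool's x, y, z in mm, then the turn, a rotation vector about the tool's x, y, z in rad. A call has 1 to 10 rows; each row is the pose to reach, as a shift and turn from the pose commanded when the call began, along the tool's axes at that moment; what a row does not reach only later rows make up. A row lasts 1/10 s, in which the tool goes at most 50 mm and 8.59 degrees, less where a joint would pass 70% of its speed; a pose out of reach is approached as far as the arm can. A call with a gripper value outside its range is refused whole. "grip" is the finger opening in mm, from 0 to 85.4, set as the call begins (left out, the last holds). The fingers move at their own pace and stop on an object; "force" is the grip in N (left out, the last holds). Time passes only in rows, so rows that repeat a pose let the fingers close. It gives the time, the measured TCP pose, the force, the opening and the grip force at its end, in the units of the state.
- r.sense(): the state, without advancing time (a new reading comes with each control period).
- r.snapshot(name): name is "scene" or "top"; returns (picture, depth): 480x640x3 uint8, blue, green, red; 480x640 float32, mm along the optical axis (not along the pixel's ray), 0 where there is no reading.
- r.camera_params(name): a dict with "fx", "fy", "cx", "cy" (pixels), "pose" (4x4, takes a point from camera to world coordinates). Camera axes: x right, y down, z forward; pixel columns grow to the right and rows downward; lengths in mm; the calibration is good to about 2 mm. A picture is of the moment at which its call begins. camera_params takes no time and is no camera call.
- r.hand_in(): hands the job in; it is judged then, once.
The state is a dict: "time": time; "joint_pos": joint angles; "qd": joint speeds; "joint_efforts": joint torques, N m; "tool_pos": TCP position; "tcp_rot": TCP orientation; "ft_force": force on the tool from outside, world axes, zero at the start; "wrist_torque": the same for the moment, N m; "finger_gap": finger opening in mm; "grip_force": force on a finger pad.
Only numpy, scipy, OpenCV 4.12 (cv2) and the standard library are available. Lean on these libraries where they do the work, as an engineer would, in place of code of your own. Each camera call takes 0.05 s, during which the arm holds its last target. There are 200 camera calls.

## Working session

There is one attempt and no reset: what is moved stays moved. The work goes in short steps, Python scripts to look and compute and a tool call to move; the robot and the scene stay as the last step left them, time stands still between calls to the robot, and variables do not carry over. Pictures are saved under pics/ and viewed, at most 10 in all, crops included, and the job is handed in when it is done.

Besides the shell and the picture viewer there is one more tool, called after "Request:" as a command line: name --argument value ..., lists and objects as JSON in quotes. jog_arm: Moves the arm, as the interface text tells. Its arguments: {"type":"object","properties":{"rows":{"type":"array"},"grip":{"type":"number"},"force":{"type":"number"}},"required":["rows"]}

```bash
mkdir -p pics
python3 - <<'E'
from bench import r
import cv2,numpy as np
for n in("scene","top"):
    p,d=r.snapshot(n); cv2.imwrite(f"pics/{n}0.png",p); np.save(f"{n}d.npy",d); 
    c=r.camera_params(n); print(n,c["fx"],c["cx"],c["cy"],np.round(c["pose"],3).tolist())
print(r.sense())
E
```

```text
scene 472.5098051239981 315.88277131313487 237.06381079332934 [[0.276, 0.553, -0.786, 1410.489], [0.961, -0.142, 0.237, -247.12], [0.019, -0.821, -0.57, 718.838], [0.0, 0.0, 0.0, 1.0]]
top 492.95830174056107 314.8850309297953 240.18324667521355 [[-0.014, -0.989, 0.144, 414.007], [-1.0, 0.017, 0.019, -21.295], [-0.021, -0.144, -0.989, 1246.239], [0.0, 0.0, 0.0, 1.0]]
{'time': 0.1, 'joint_pos': array([ 6.89618610e+01,  7.51196252e+00,  8.53238815e+01, -1.02581720e-03,
        8.72612826e+01, -4.89296210e+00]), 'qd': array([-0.02486943,  0.04975762, -0.16559422, -0.08194553, -0.00042226,
        0.1264069 ]), 'joint_efforts': array([ 1.72043594e-03, -5.70954144e+01, -5.01942229e+01, -1.37811653e-04,
        8.31316371e-03,  1.79534220e-05]), 'tool_pos': array([166.64685577, 575.87211205, 230.32894391]), 'tcp_rot': array([-1.79903140e+02, -7.26353556e-03,  1.63854867e+02]), 'ft_force': array([-0.09736176,  0.30926225, -0.14408105]), 'wrist_torque': array([ 0.00366061, -0.02111966,  0.01935835]), 'grip_force': 0.0, 'finger_gap': 85.36699254971244}
```

View pics/scene0.png

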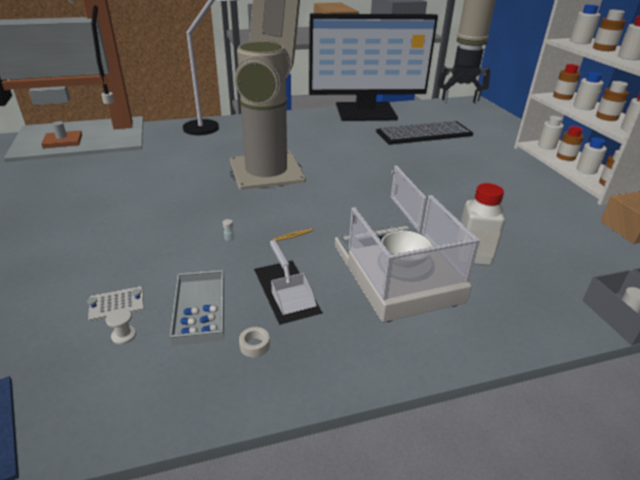

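View pics/top0.png

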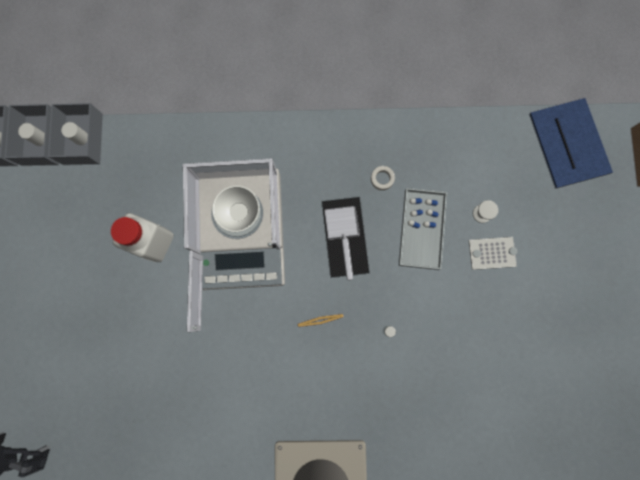

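The scene view shows the scoop on its mat (285,285), the tray (200,305) and the balance with its door open (405,195). In the top view these are at (343,230), (423,229) and (236,215), with the door edge at (195,290). Next I'll enlarge the top view.

```bash
cat > h.py <<'E'
import numpy as np,cv2
from bench import r
def ray(n,uv,z):
    c=r.camera_params(n);P=np.array(c["pose"])
    uv=np.atleast_2d(np.array(uv,float))
    d=np.c_[(uv[:,0]-c["cx"])/c["fx"],(uv[:,1]-c["cy"])/c["fy"],np.ones(len(uv))]@P[:3,:3].T
    return P[:3,3]+d*((z-P[2,3])/d[:,2])[:,None]
E
python3 - <<'E'
from h import *
p=cv2.imread("pics/top0.png")
a=cv2.resize(p[180:285,315:455],None,fx=5.7,fy=5.7,interpolation=cv2.INTER_CUBIC);cv2.imwrite("pics/c1.png",a)
a=cv2.resize(p[150:340,170:300],None,fx=3.1,fy=3.1,interpolation=cv2.INTER_CUBIC);cv2.imwrite("pics/c2.png",a)
hsv=cv2.cvtColor(p,cv2.COLOR_BGR2HSV)
roi=np.zeros((480,640),np.uint8);roi[180:285,315:380]=1
m=((hsv[...,2]<45)&(roi>0)).astype(np.uint8)
pts=np.argwhere(m)[:,::-1].astype(np.float32)
rc=cv2.minAreaRect(pts);b=cv2.boxPoints(rc);print("mat",b,ray("top",b,3).round(1))
roi[:]=0;roi[185:240,402:445]=1
m=((hsv[...,0]>100)&(hsv[...,0]<130)&(hsv[...,1]>140)&(roi>0)).astype(np.uint8)
n,l,s,c=cv2.connectedComponentsWithStats(m)
for i in range(1,n): print("blue",s[i,4],c[i].round(1),ray("top",c[i],10.5).round(1))
E
```

```text
mat [[322.6382  201.92488]
 [358.72696 197.67915]
 [367.4232  271.59723]
 [331.33444 275.84296]] [[ 694.4  -19.3    3. ]
 [ 703.9 -112.4    3. ]
 [ 512.9 -129.1    3. ]
 [ 503.6  -38.1    3. ]]
blue 7 [418.7 200.4] [[ 692.  -264.5   10.5]]
blue 8 [433.9 202.1] [[ 686.9 -302.8   10.5]]
blue 8 [419.2 211.8] [[ 662.6 -264.5   10.5]]
blue 7 [435.  213.7] [[ 656.7 -304.2   10.5]]
blue 9 [432.4 224.3] [[ 629.5 -296.4   10.5]]
blue 9 [416.3 224.9] [[ 628.8 -255.7   10.5]]
```

View pics/c1.png

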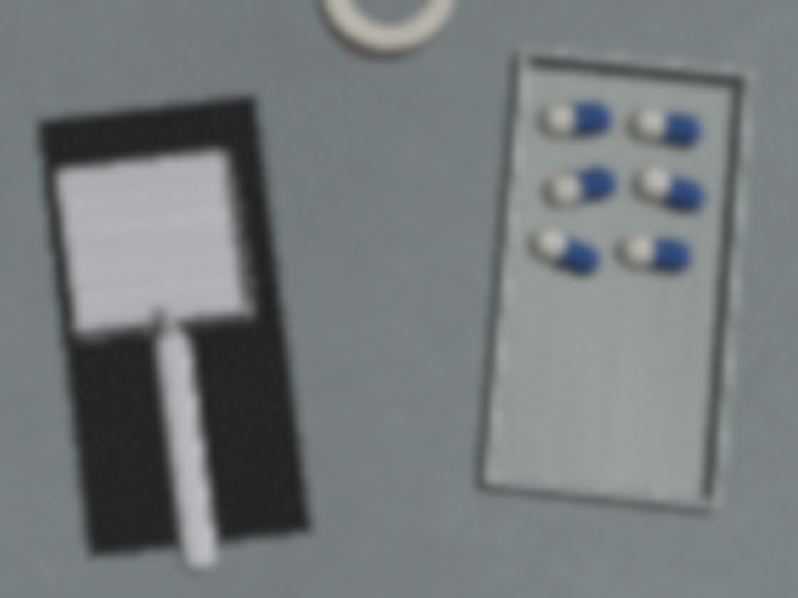

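View pics/c2.png

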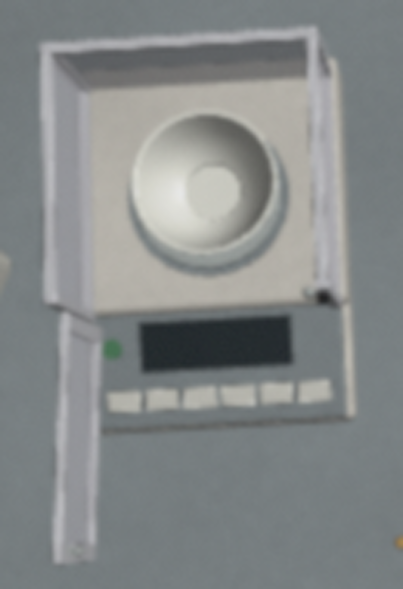

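The crops show, in crop pixels: scoop bowl lip (55,168)-(228,152), handle (170,335)-(203,562), tray rim corners (517,50), (750,72), (718,510), (480,488). In the balance crop the dish rim is centred near (203,183), and the door's top edge runs from (65,315) to (57,560).

Run:
```python
from h import *
A=lambda L,z:print(ray("top",np.array(L)/5.7+[315,180],z)[:,:2].round(1).tolist())
B=lambda L,z:print(ray("top",np.array(L)/3.1+[170,150],z)[:,:2].round(1).tolist())
print("tray");A([(517,50),(750,72),(718,510),(480,488)],28)
print("lip");A([(55,168),(228,152)],5);print("back");A([(75,335),(250,312)],37)
print("handle");A([(172,340),(201,560)],66)
print("panels");B([(47,47),(313,32),(52,303),(320,296)],176)
print("door");B([(65,315),(57,560)],167)
print("dish");B([(203,183),(131,183),(275,183),(203,110),(203,256)],120)
d=np.load("topd.npy")
print("depth pts")
c=r.camera_params("top");P=np.array(c["pose"])
def pt(u,v):
    z=d[v,u];return (P@[(u-c["cx"])/c["fx"]*z,(v-c["cy"])/c["fy"]*z,z,1])[:3].round(1)
print("handle pts",[pt(u,v).tolist() for u,v in((346,247),(348,260),(350,272))])
# bench-height objs via depth map
yy,xx=np.mgrid[:480,:640];X=np.stack([(xx-c["cx"])/c["fx"]*d,(yy-c["cy"])/c["fy"]*d,d],-1)@P[:3,:3].T+P[:3,3]
m=(X[...,2]>110)&(X[...,2]<124)&(yy>175)&(yy<245)&(xx>205)&(xx<265)
q=X[m];print(len(q)); 
(cx,cy),rad=cv2.minEnclosingCircle(q[:,:2].astype(np.float32));print("dish rim",cx,cy,rad)
m=(X[...,2]>55)&(X[...,2]<75)&(yy>235)&(yy<285)&(xx>335)&(xx<360)
q=X[m];v=cv2.fitLine(q[:,:2].astype(np.float32),2,0,.01,.01).ravel();print("handle",v,q.min(0),q.max(0),np.degrees(np.arctan2(v[1],v[0])))
m=(X[...,2]>155)&(X[...,2]<180)&(yy>255)&(yy<340)&(xx>180)&(xx<215)
q=X[m];print("door top",len(q));
if len(q)>5:
  v=cv2.fitLine(q[:,:2].astype(np.float32),2,0,.01,.01).ravel();print(v,q.min(0),q.max(0))
```

```text
tray
[[718.8, -229.7], [706.8, -331.8], [513.3, -307.9], [524.4, -205.8]]
lip
[[674.1, -24.1], [680.0, -102.1]]
back
[[593.2, -31.5], [602.0, -107.7]]
handle
[[586.0, -72.3], [492.6, -82.3]]
panels
[[746.1, 289.2], [753.3, 95.2], [558.0, 281.2], [559.8, 90.5]]
door
[[550.4, 274.2], [377.9, 276.0]]
dish
[[654.9, 184.6], [655.9, 239.1], [653.9, 130.1], [711.5, 185.1], [599.1, 184.1]]
depth pts
handle pts [[568.1, -73.9, 65.6], [536.5, -77.9, 66.4], [507.7, -82.1, 64.4]]
404
dish rim 657.488525390625 186.00396728515625 56.49647903442383
handle [ 9.94691908e-01  1.02898255e-01  5.39377869e+02 -7.46473083e+01] [490.6936576  -86.93538566  56.06865909] [591.30552507 -64.51246577  70.82327574] 5.906089
door top 277
[ 9.9997628e-01 -6.8904576e-03  4.5612781e+02  2.7672382e+02] [376.73474208 266.83711317 155.14797443] [541.70100668 281.52773245 170.43609471]
```

```bash
cat >> h.py <<'E'
from scipy.spatial.transform import Rotation as Ro
import json
def cmd(): 
    try: return [np.array(v) for v in json.load(open("cmd.json"))]
    except Exception: return [np.array([166.829,576.345,231.292]),Ro.from_euler("xyz",[180,0,163.854],degrees=True).as_matrix()]
def rot(yaw,p=0): return (Ro.from_euler("z",yaw,degrees=True)*Ro.from_euler("y",p,degrees=True)*Ro.from_euler("x",180,degrees=True)).as_matrix()
def plan(seg,dec=(0,2),save=True):
    """seg: list of (pos,yaw,pitch,rows), all one chain; prints calls of <=10 rows"""
    p,R=cmd();poses=[]
    a,A=p,R
    for q,yaw,pt,n in seg:
        B=rot(yaw,pt);w=Ro.from_matrix(A.T@B).as_rotvec()
        for k in range(1,n+1): poses.append((a+(np.array(q)-a)*k/n,A@Ro.from_rotvec(w*k/n).as_matrix()))
        a,A=np.array(q,float),B
    for i in range(0,len(poses),10):
        rows=[]
        for P,Q in poses[i:i+10]:
            s=np.round(R.T@(P-p),dec[0])+0.;t=np.round(Ro.from_matrix(R.T@Q).as_rotvec(),dec[1])+0.
            rows.append([s.tolist(),t.tolist()])
        print(json.dumps(rows).replace(" ","").replace(".0,",",").replace(".0]","]"))
        p,R=p+R@np.array(rows[-1][0]),R@Ro.from_rotvec(rows[-1][1]).as_matrix()
    if save: json.dump([p.tolist(),R.tolist()],open("cmd.json","w"))
def sc(o,yaw,p=0):
    """scoop underside-centre o -> TCP pos, gripped at (-85,0,55), TCP 19 below the grasp point"""
    B=(Ro.from_euler("z",yaw,degrees=True)*Ro.from_euler("y",p,degrees=True)).as_matrix()
    return np.array(o)+B@np.array([-85,0,36.])
E
python3 - <<'E'
from h import *
plan([((554.5,-75,150),5.7,0,20)]); plan([((554.5,-75,39),5.7,0,7)],(1,2))
E
```

```text
[[[-28,-26,4],[0,0,0.14]],[[-55,-52,8],[0,0,0.28]],[[-83,-78,12],[0,0,0.41]],[[-111,-104,16],[0,0,0.55]],[[-138,-129,20],[0,0,0.69]],[[-166,-155,24],[0,0,0.83]],[[-194,-181,28],[0,0,0.97]],[[-221,-207,33],[0,0,1.1]],[[-249,-233,37],[0,0,1.24]],[[-277,-259,41],[0,0,1.38]]]
[[[-31,22,4],[0,0,0.14]],[[-61,44,8],[0,0,0.28]],[[-92,67,12],[0,0,0.41]],[[-123,89,16],[0,0,0.55]],[[-153,111,20],[0,0,0.69]],[[-184,133,24],[0,0,0.83]],[[-215,156,28],[0,0,0.97]],[[-245,178,32],[0,0,1.1]],[[-276,200,36],[0,0,1.24]],[[-307,222,40],[0,0,1.38]]]
[[[0.1,0,15.9],[0,0,0]],[[0.1,-0.1,31.8],[0,0,0]],[[0.2,-0.1,47.7],[0,0,0]],[[0.3,-0.2,63.6],[0,0,0]],[[0.3,-0.2,79.5],[0,0,0]],[[0.4,-0.3,95.4],[0,0,0]],[[0.5,-0.3,111.3],[0,0,0]]]
```

Request:
jog_arm --rows '[[[-28,-26,4],[0,0,0.14]],[[-55,-52,8],[0,0,0.28]],[[-83,-78,12],[0,0,0.41]],[[-111,-104,16],[0,0,0.55]],[[-138,-129,20],[0,0,0.69]],[[-166,-155,24],[0,0,0.83]],[[-194,-181,28],[0,0,0.97]],[[-221,-207,33],[0,0,1.1]],[[-249,-233,37],[0,0,1.24]],[[-277,-259,41],[0,0,1.38]]]' --grip 85

```text
time: 1.1
tool_pos: [361.2, 249.0, 189.8]
tcp_rot: [-180.0, 0.0, 84.5]
ft_force: [1.1, 0.1, 0.2]
finger_gap: 85.1
grip_force: 0.0
```

Request:
jog_arm --rows '[[[-31,22,4],[0,0,0.14]],[[-61,44,8],[0,0,0.28]],[[-92,67,12],[0,0,0.41]],[[-123,89,16],[0,0,0.55]],[[-153,111,20],[0,0,0.69]],[[-184,133,24],[0,0,0.83]],[[-215,156,28],[0,0,0.97]],[[-245,178,32],[0,0,1.1]],[[-276,200,36],[0,0,1.24]],[[-307,222,40],[0,0,1.38]]]'

```text
time: 2.1
tool_pos: [554.3, -76.8, 149.6]
tcp_rot: [-180.0, 0.0, 5.4]
ft_force: [0.9, 0.8, 0.7]
finger_gap: 84.9
grip_force: 0.0
```

Request:
jog_arm --rows '[[[0,0,16],[0,0,0]],[[0,0,32],[0,0,0]],[[0,0,48],[0,0,0]],[[0,0,64],[0,0,0]],[[0,0,80],[0,0,0]],[[0,0,80],[0,0,0]]]'

```text
time: 2.7
tool_pos: [551.7, -74.2, 66.9]
tcp_rot: [-179.9, 0.3, 5.8]
ft_force: [-0.1, 0.6, 0.1]
finger_gap: 85.0
grip_force: 0.0
```

Request:
jog_arm --rows '[[[0,0,16],[0,0,0]],[[0,0,31],[0,0,0]],[[0,0,31],[0,0,0]],[[0,0,31],[0,0,0]]]'

```text
time: 3.1
tool_pos: [553.6, -75.3, 38.7]
tcp_rot: [-180.0, 0.1, 5.7]
ft_force: [-0.0, -0.6, 0.2]
finger_gap: 85.1
grip_force: 0.0
```

Run:
```python
from h import *
s=r.sense();print(s["tool_pos"],s["tcp_rot"],s["joint_pos"],cmd()[0])
p,d=r.snapshot("top");cv2.imwrite("pics/g.png",cv2.resize(p[180:290,310:450],None,fx=5,fy=5,interpolation=cv2.INTER_CUBIC))
```

```text
[553.59217819 -75.27476842  38.68685854] [-1.79976385e+02  7.05225203e-02  5.71751094e+00] [-1.30013019e+01  1.14708586e+01  1.01932189e+02 -2.90012433e-04
  6.66713237e+01  7.12813167e+01] [554.5279447  -75.02528625  38.992     ]
```

View pics/g.png

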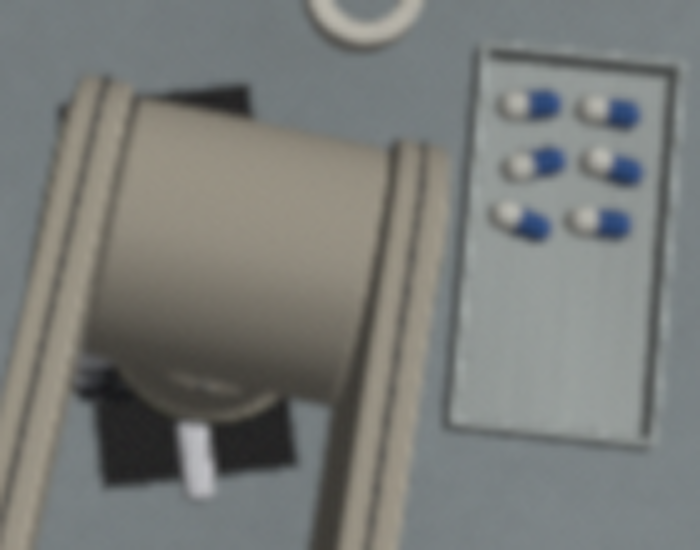

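The arm hides the bowl (250,250), but the handle end (200,460) lines up with the gripper and the capsules are undisturbed, so I'll close the grip.

Request:
jog_arm --rows '[[[0,0,0],[0,0,0]],[[0,0,0],[0,0,0]],[[0,0,0],[0,0,0]],[[0,0,0],[0,0,0]],[[0,0,0],[0,0,0]],[[0,0,0],[0,0,0]],[[0,0,0],[0,0,0]],[[0,0,0],[0,0,0]]]' --grip 0 --force 110

```text
time: 3.95
tool_pos: [554.3, -75.5, 39.6]
tcp_rot: [180.0, -0.0, 5.7]
ft_force: [-0.6, 0.2, 3.8]
finger_gap: 12.0
grip_force: 106.9
```

Run:
```python
from h import *
plan([((554.5,-75,140),5.7,0,8)])
```

```text
[[[0,0,-13],[0,0,0]],[[0,0,-25],[0,0,0]],[[0,0,-38],[0,0,0]],[[0,0,-51],[0,0,0]],[[0,0,-63],[0,0,0]],[[0,0,-76],[0,0,0]],[[0,0,-88],[0,0,0]],[[0,0,-101],[0,0,0]]]
```

Request:
jog_arm --rows '[[[0,0,-13],[0,0,0]],[[0,0,-25],[0,0,0]],[[0,0,-38],[0,0,0]],[[0,0,-51],[0,0,0]],[[0,0,-63],[0,0,0]],[[0,0,-76],[0,0,0]],[[0,0,-88],[0,0,0]],[[0,0,-101],[0,0,0]]]'

```text
time: 4.75
tool_pos: [553.9, -75.3, 141.3]
tcp_rot: [-180.0, 0.0, 5.7]
ft_force: [-0.4, -0.1, -1.7]
finger_gap: 11.8
grip_force: 106.8
```

Run:
```python
from h import *
plan([((485.1,-252.7,100),-7,0,10)],(0,3))
```

```text
[[[-9,17,4],[0,0,0.022]],[[-17,34,8],[0,0,0.044]],[[-26,51,12],[0,0,0.067]],[[-35,68,16],[0,0,0.089]],[[-43,85,20],[0,0,0.111]],[[-52,102,24],[0,0,0.133]],[[-61,119,28],[0,0,0.155]],[[-69,136,32],[0,0,0.178]],[[-78,153,36],[0,0,0.2]],[[-87,170,40],[0,0,0.222]]]
```

Request:
jog_arm --rows '[[[-9,17,4],[0,0,0.022]],[[-17,34,8],[0,0,0.044]],[[-26,51,12],[0,0,0.067]],[[-35,68,16],[0,0,0.089]],[[-43,85,20],[0,0,0.111]],[[-52,102,24],[0,0,0.133]],[[-61,119,28],[0,0,0.155]],[[-69,136,32],[0,0,0.178]],[[-78,153,36],[0,0,0.2]],[[-87,170,40],[0,0,0.222]]]'

```text
time: 5.75
tool_pos: [484.2, -254.0, 100.7]
tcp_rot: [180.0, -0.0, -7.1]
ft_force: [0.4, 0.2, -1.4]
finger_gap: 12.1
grip_force: 107.0
```

Run:
```python
from h import *
s=r.sense();print(s["tool_pos"],s["tcp_rot"],s["joint_pos"],cmd()[0])
p,d=r.snapshot("top");q,_=r.snapshot("scene")
a=cv2.resize(p[180:280,390:460],None,fx=5,fy=5,interpolation=cv2.INTER_CUBIC)
b=cv2.resize(q[220:350,160:250],None,fx=5*100/130,fy=5*100/130,interpolation=cv2.INTER_CUBIC)
print(a.shape);cv2.imwrite("pics/t.png",np.hstack([a,b]))
```

```text
[ 484.17125563 -253.96226702  100.71230749] [ 1.79996511e+02 -5.13023509e-03 -7.05419388e+00] [-3.30512023e+01  5.10995442e+00  1.01835572e+02 -9.27864692e-04
  7.30483330e+01  6.40032622e+01] [ 484.89723783 -252.84700782   99.992     ]
(500, 350, 3)
```

View pics/t.png

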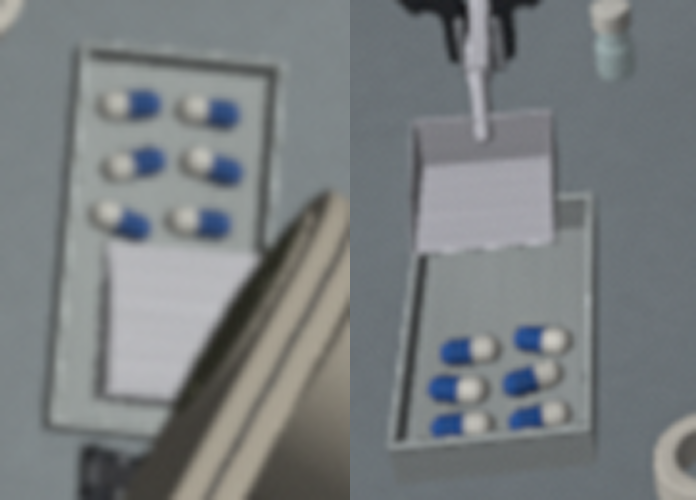

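Run:
```python
from h import *
print(ray("top",[(412.4,230),(440.5,231.5)],65.5).round(1)); print(ray("scene",[(212.5,283.2),(177.4,285)],65.5).round(1))
# tray from scene: far rim outer corners and near right
f=lambda x,y:(160+(x-350)/3.846,220+y/3.846)
print("tray scene",ray("scene",[f(388,446),f(592,430),f(590,195)],28).round(1))
p=cv2.imread("pics/t.png")
```

```text
[[ 606.9 -235.2   65.5]
 [ 602.  -302.6   65.5]]
[[ 619.6 -234.3   65.5]
 [ 606.8 -305.6   65.5]]
tray scene [[ 712.6 -329.9   28. ]
 [ 728.1 -228.9   28. ]
 [ 535.2 -207.    28. ]]
```

The scoop is held straight. Its lip, at crop (112..255,250), sits above and just behind the nearest capsules, which are still in place. It is slightly right of and behind the middle of the free floor, so I'll shift about 5 mm forward and 3.5 mm left and then lower it.

Run:
```python
from h import *
plan([((490.3,-249.9,75),-7,0,3),((490.3,-249.9,39),-7,0,5),((490.3,-249.9,39),-7,0,2)])
```

```text
[[[2,-1,8],[0,0,0]],[[3,-2,17],[0,0,0]],[[5,-4,25],[0,0,0]],[[5,-4,32],[0,0,0]],[[5,-4,39],[0,0,0]],[[5,-4,47],[0,0,0]],[[5,-4,54],[0,0,0]],[[5,-4,61],[0,0,0]],[[5,-4,61],[0,0,0]],[[5,-4,61],[0,0,0]]]
```

Request:
jog_arm --rows '[[[2,-1,8],[0,0,0]],[[3,-2,17],[0,0,0]],[[5,-4,25],[0,0,0]],[[5,-4,32],[0,0,0]],[[5,-4,39],[0,0,0]],[[5,-4,47],[0,0,0]],[[5,-4,54],[0,0,0]],[[5,-4,61],[0,0,0]],[[5,-4,61],[0,0,0]],[[5,-4,61],[0,0,0]]]'

```text
time: 6.85
tool_pos: [490.5, -250.2, 39.7]
tcp_rot: [180.0, -0.1, -7.0]
ft_force: [1.0, 0.4, 0.5]
finger_gap: 12.3
grip_force: 107.5
```

Run:
```python
from h import *
s=r.sense();print(s["tool_pos"],s["tcp_rot"],s["ft_force"],s["wrist_torque"],cmd()[0])
p,d=r.snapshot("top");q,_=r.snapshot("scene")
a=cv2.resize(p[180:280,390:460],None,fx=5,fy=5,interpolation=cv2.INTER_CUBIC)
b=cv2.resize(q[220:350,160:250],None,fx=5*100/130,fy=5*100/130,interpolation=cv2.INTER_CUBIC)
cv2.imwrite("pics/t2.png",np.hstack([a,b]))
```

```text
[ 490.48296365 -250.24069398   39.65226467] [ 1.79969850e+02 -7.65435925e-02 -7.01010469e+00] [0.95096931 0.37415864 0.48616754] [ 0.00590617 -0.11018831 -0.03683216] [ 490.34756413 -249.48636156   38.992     ]
```

View pics/t2.png

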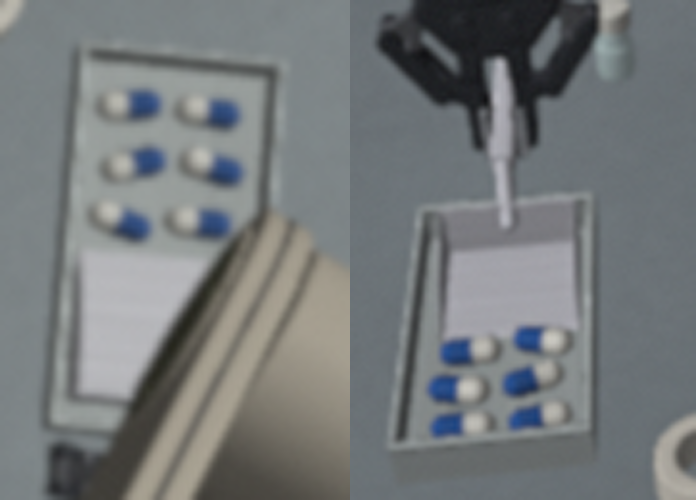

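The scoop lies on the tray floor behind the capsules, with its lip at scene-crop row 332. It is about 3-4 mm too far toward +y relative to the capsules (scoop 442-577, capsules 428-572). I'll correct that and push forward.

Run:
```python
from h import *
u=np.array([.9925,-.122,0]);v=np.array([.122,.9925,0])
p=np.array([490.3,-249.5,38])
plan([(p+4*u-3.5*v,-7,0,2),(p+88*u-3.5*v,-7,0,18)])
```

```text
[[[2,2,0],[0,0,0]],[[4,4,1],[0,0,0]],[[9,4,1],[0,0,0]],[[13,4,1],[0,0,0]],[[18,4,1],[0,0,0]],[[23,4,1],[0,0,0]],[[27,4,1],[0,0,0]],[[32,4,1],[0,0,0]],[[37,4,1],[0,0,0]],[[41,4,1],[0,0,0]]]
[[[5,0,0],[0,0,0]],[[10,0,0],[0,0,0]],[[14,0,0],[0,0,0]],[[19,0,0],[0,0,0]],[[24,0,0],[0,0,0]],[[28,0,0],[0,0,0]],[[33,0,0],[0,0,0]],[[38,0,0],[0,0,0]],[[42,0,0],[0,0,0]],[[47,0,0],[0,0,0]]]
```

Request:
jog_arm --rows '[[[2,2,0],[0,0,0]],[[4,4,1],[0,0,0]],[[9,4,1],[0,0,0]],[[13,4,1],[0,0,0]],[[18,4,1],[0,0,0]],[[23,4,1],[0,0,0]],[[27,4,1],[0,0,0]],[[32,4,1],[0,0,0]],[[37,4,1],[0,0,0]],[[41,4,1],[0,0,0]]]'

```text
time: 7.95
tool_pos: [530.8, -259.6, 39.4]
tcp_rot: [179.9, -0.1, -7.0]
ft_force: [-4.9, 0.5, 9.7]
finger_gap: 11.8
grip_force: 108.7
```

Request:
jog_arm --rows '[[[5,0,0],[0,0,0]],[[10,0,0],[0,0,0]],[[14,0,0],[0,0,0]],[[19,0,0],[0,0,0]],[[24,0,0],[0,0,0]],[[28,0,0],[0,0,0]],[[33,0,0],[0,0,0]],[[38,0,0],[0,0,0]],[[42,0,0],[0,0,0]],[[47,0,0],[0,0,0]]]'

```text
time: 8.95
tool_pos: [577.2, -265.3, 39.4]
tcp_rot: [179.9, -0.0, -7.0]
ft_force: [-5.4, 0.4, 10.0]
finger_gap: 12.0
grip_force: 108.9
```

Run:
```python
from h import *
s=r.sense();print(s["tool_pos"],s["tcp_rot"],s["ft_force"],s["wrist_torque"],cmd()[0])
p,d=r.snapshot("top");q,_=r.snapshot("scene")
a=cv2.resize(p[180:280,390:460],None,fx=5,fy=5,interpolation=cv2.INTER_CUBIC)
b=cv2.resize(q[220:350,160:250],None,fx=5*100/130,fy=5*100/130,interpolation=cv2.INTER_CUBIC)
cv2.imwrite("pics/t3.png",np.hstack([a,b]))
```

```text
[ 577.21491603 -265.3276801    39.4485266 ] [ 1.79949179e+02 -4.14579500e-02 -7.01608944e+00] [-5.41826385  0.3616543  10.01067567] [ 0.14995491  0.54307893 -0.01043971] [ 577.20363138 -264.18410223   37.992     ]
```

View pics/t3.png

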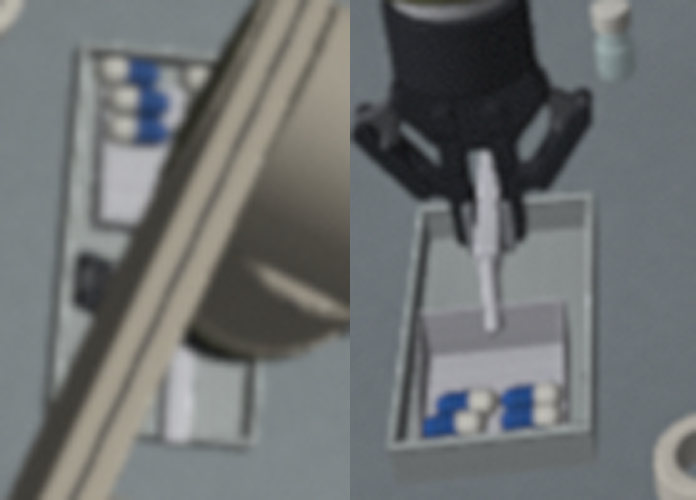

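The capsules lie in rows on the scoop floor against the far wall (scene crop about (430-560,390-430)). I'll advance the last few millimetres slowly, until the lip reaches the wall.

Request:
jog_arm --rows '[[[2,0,0],[0,0,0]],[[4,0,0],[0,0,0]],[[6,0,0],[0,0,0]],[[7,0,0],[0,0,0]],[[8,0,0],[0,0,0]]]'

```text
time: 9.55
tool_pos: [585.1, -266.3, 39.5]
tcp_rot: [180.0, -0.0, -7.0]
ft_force: [-3.0, 0.9, 10.0]
finger_gap: 11.9
grip_force: 108.8
```

Request:
jog_arm --rows '[[[1,0,0],[0,0,0]],[[2,0,0],[0,0,0]],[[3,0,0],[0,0,0]],[[4,0,0],[0,0,0]]]'

```text
time: 9.95
tool_pos: [587.8, -266.5, 39.5]
tcp_rot: [180.0, 0.1, -7.0]
ft_force: [-14.3, 2.8, 18.4]
finger_gap: 12.2
grip_force: 110.0
```

Run:
```python
from h import *
p,R=cmd();p=p+R@np.array([12,0,0]);json.dump([p.tolist(),R.tolist()],open("cmd.json","w"))
u=np.array([.9925,-.122,0]);o=p-sc([0,0,0],-7);print(p,o)
z=lambda b,h,pt:sc(o-b*u+[0,0,h],-7,pt)
plan([(z(3,1,0),-7,0,2),(z(4,8,-4),-7,-4,4),(z(5,18,-10),-7,-10,4),(z(5,56,-18),-7,-18,7),(z(5,120,-20),-7,-20,7)])
```

```text
[ 589.11413378 -265.64695313   37.992     ] [ 673.48055667 -276.00584732    1.992     ]
[[[-1,0,0],[0,0,0]],[[-3,0,-1],[0,0,0]],[[-4,0,-1],[0,0.02,0]],[[-5,0,-1],[0,0.03,0]],[[-5,0,-2],[0,0.05,0]],[[-6,0,-2],[0,0.07,0]],[[-7,0,-2],[0,0.1,0]],[[-8,0,-2],[0,0.12,0]],[[-9,0,-3],[0,0.15,0]],[[-10,0,-3],[0,0.17,0]]]
[[[0,0,-3],[0,0.02,0]],[[1,0,-7],[0,0.04,0]],[[1,0,-11],[0,0.06,0]],[[1,0,-14],[0,0.08,0]],[[2,0,-18],[0,0.1,0]],[[2,0,-21],[0,0.12,0]],[[2,0,-25],[0,0.14,0]],[[4,0,-34],[0,0.15,0]],[[5,0,-42],[0,0.15,0]],[[7,0,-51],[0,0.16,0]]]
[[[2,0,-8],[0,0,0]],[[5,0,-16],[0,0.01,0]],[[8,0,-24],[0,0.01,0]],[[11,0,-33],[0,0.02,0]]]
```

Request:
jog_arm --rows '[[[-1,0,0],[0,0,0]],[[-3,0,-1],[0,0,0]],[[-4,0,-1],[0,0.02,0]],[[-5,0,-1],[0,0.03,0]],[[-5,0,-2],[0,0.05,0]],[[-6,0,-2],[0,0.07,0]],[[-7,0,-2],[0,0.1,0]],[[-8,0,-2],[0,0.12,0]],[[-9,0,-3],[0,0.15,0]],[[-10,0,-3],[0,0.17,0]]]'

```text
time: 10.95
tool_pos: [578.3, -264.7, 41.2]
tcp_rot: [-180.0, -9.8, -7.0]
ft_force: [0.1, 0.7, -3.1]
finger_gap: 12.0
grip_force: 107.1
```

Request:
jog_arm --rows '[[[0,0,-3],[0,0.02,0]],[[1,0,-7],[0,0.04,0]],[[1,0,-11],[0,0.06,0]],[[1,0,-14],[0,0.08,0]],[[2,0,-18],[0,0.1,0]],[[2,0,-21],[0,0.12,0]],[[2,0,-25],[0,0.14,0]],[[4,0,-34],[0,0.15,0]],[[5,0,-42],[0,0.15,0]],[[7,0,-51],[0,0.16,0]]]'

```text
time: 11.95
tool_pos: [577.4, -264.8, 94.0]
tcp_rot: [180.0, -19.0, -7.0]
ft_force: [-0.5, -0.2, -1.2]
finger_gap: 11.9
grip_force: 107.1
```

Request:
jog_arm --rows '[[[2,0,-8],[0,0,0]],[[5,0,-16],[0,0.01,0]],[[8,0,-24],[0,0.01,0]],[[11,0,-33],[0,0.02,0]],[[11,0,-33],[0,0.02,0]]]'

```text
time: 12.45
tool_pos: [577.6, -265.1, 129.7]
tcp_rot: [179.9, -20.2, -7.0]
ft_force: [0.7, -0.2, -1.9]
finger_gap: 12.2
grip_force: 107.1
```

Run:
```python
from h import *
s=r.sense();print(s["tool_pos"],s["tcp_rot"],s["ft_force"],s["joint_pos"].round(2).tolist(),cmd()[0])
p,d=r.snapshot("top");q,_=r.snapshot("scene")
a=cv2.resize(p[160:280,370:460],None,fx=4.15,fy=4.15,interpolation=cv2.INTER_CUBIC)
b=cv2.resize(q[180:350,140:260],a.shape[1::-1],interpolation=cv2.INTER_CUBIC)
cv2.imwrite("pics/t4.png",np.hstack([a,b]))
for n,im in(("top",p),("scene",q)):
    hsv=cv2.cvtColor(im,cv2.COLOR_BGR2HSV);m=((hsv[...,0]>100)&(hsv[...,0]<130)&(hsv[...,1]>140)).astype(np.uint8)
    k,l,st,c=cv2.connectedComponentsWithStats(m)
    print(n,[(st[i,4],c[i].round().tolist()) for i in range(1,k) if 4<st[i,4]<60 and 150<c[i][0]<460])
```

```text
[ 577.64074899 -265.14218123  129.7468311 ] [179.9236337  -20.23158778  -6.98072944] [ 0.68035814 -0.16291572 -1.86703433] [-34.54, 0.08, 106.3, 11.05, 55.99, 57.68] [ 577.18759132 -264.18213219  127.2249702 ]
top [(np.int32(44), [428.0, 204.0]), (np.int32(36), [445.0, 203.0]), (np.int32(14), [442.0, 212.0])]
scene [(np.int32(41), [288.0, 105.0]), (np.int32(55), [196.0, 274.0])]
```

View pics/t4.png

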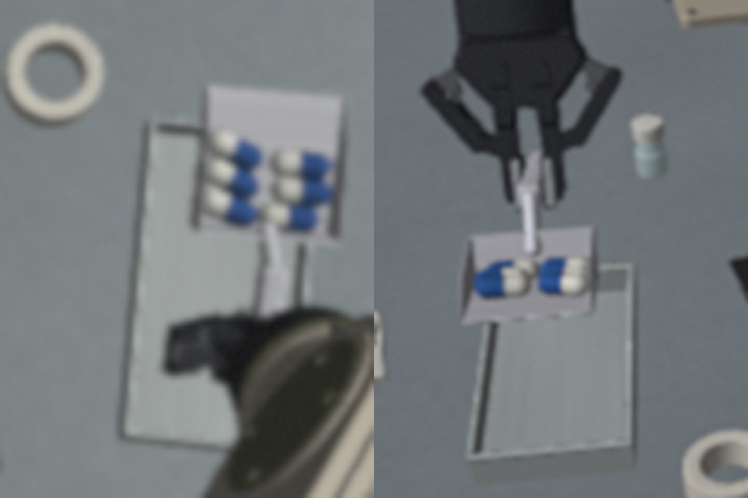

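All six capsules sit securely in the tilted scoop (top crop (205-330,130-230)) and the tray is empty. Next I'll fit a planar model of the arm to check the pouring pose is reachable, then plan the carry.

```bash
cat > kin.py <<'E'
from h import *
from scipy.optimize import least_squares
s=r.sense()
D=[([68.961,7.512,85.324,0,87.261],[166.65,575.87,230.33],rot(163.85)),([-13.0,11.471,101.932,0,66.671],[553.59,-75.27,38.69],rot(5.72)),
([-33.051,5.11,101.836,0,73.048],[484.17,-253.96,100.71],rot(-7.05)),
([-34.54,.08,106.3,11.05,55.99],[577.64,-265.14,129.75],rot(-6.98,-20.23))]
def wrist(x,j):
    h,L1,L2,a3,a0,d6,e=x;q,t=np.radians(j[1]),np.radians(j[1]+j[2]);a=np.radians(j[0])
    rho=a0+L1*np.sin(q)+L2*np.sin(t)-a3*np.cos(t);z=h+L1*np.cos(q)+L2*np.cos(t)+a3*np.sin(t)
    return np.array([rho*np.cos(a)-e*np.sin(a),rho*np.sin(a)+e*np.cos(a),z])
def res(x): return np.concatenate([wrist(x,j)-(np.array(p)-x[5]*R[:,2]) for j,p,R in D]+[(x-x0)*1e-3])
x0=np.array([300,400,400,0,0,250,50.])
x=least_squares(res,x0).x
def ik(p,yaw,pt):
    R=rot(yaw,pt);w=np.array(p)-x[5]*R[:,2]
    f=least_squares(lambda v:wrist(x,v)-w,[10,10,100.],bounds=([-169,-51,1.3],[169,129,143])); v=f.x
    a,t=np.radians(v[0]),np.radians(v[1]+v[2]);fw=np.array([np.cos(a)*np.sin(t),np.sin(a)*np.sin(t),np.cos(t)])
    return v.round(1),round(float(np.abs(f.fun).max()),1),"j5",round(float(np.degrees(np.arccos(fw@R[:,2]))),1)
def lipT(L,yaw,p):
    B=(Ro.from_euler("z",yaw,degrees=True)*Ro.from_euler("y",p,degrees=True)).as_matrix()
    return sc(np.array(L)-B@np.array([39,0,0.]),yaw,p)
C=np.array([659,187.]);Y=10
d=np.array([np.cos(np.radians(Y)),np.sin(np.radians(Y))])
def L(z,off=-20): return [*(C+off*d),z]
E
python3 - <<'E'
from kin import *
print(x.round(1),np.abs(res(x)).max())
for z,p in((270,-20),(135,-20),(135,0),(135,30),(135,50),(135,60)): t=lipT(L(z),Y,p);print(p,t.round(),ik(t,Y,p))
E
```

```text
[ 3.218e+02  3.619e+02  5.531e+02 -5.980e+01  5.000e-01  3.631e+02
  5.110e+01] 0.15310652772481423
-20 [512. 161. 261.] (array([ 12.6, -23.3, 112.5]), 0.0, 'j5', 70.9)
-20 [512. 161. 126.] (array([ 12.6, -17.5, 122.3]), 0.0, 'j5', 55.2)
0 [517. 162. 171.] (array([12. ,  0.5, 98.9]), 0.0, 'j5', 80.6)
30 [551. 168. 228.] (array([11.4, 34.3, 57.6]), 0.0, 'j5', 118.1)
50 [588. 174. 253.] (array([11.2, 66.7, 15. ]), 0.0, 'j5', 148.4)
60 [609. 178. 260.] (array([11. , 78.2,  1.3]), 35.5, 'j5', 160.4)
```

Run:
```python
from kin import *
p0=cmd()[0];p1=p0+[0,0,100];T=lipT(L(275),Y,-20)
m=lambda f:(p1+(T-p1)*f, -7+17*f,-20)
plan([(p1,-7,-20,8),(*m(.08),3),(*m(.92),17),(*m(1),4)])
print(cmd()[0])
```

```text
[[[4,0,-12],[0,0,0]],[[9,0,-23],[0,0,0]],[[13,0,-35],[0,0,0]],[[17,0,-47],[0,0,0]],[[21,0,-59],[0,0,0]],[[26,0,-70],[0,0,0]],[[30,0,-82],[0,0,0]],[[34,0,-94],[0,0,0]],[[32,-11,-96],[0,0,-0.01]],[[29,-22,-98],[0.01,0,-0.01]]]
[[[-2,-11,-2],[0,0,-0.01]],[[-7,-32,-6],[0,0,-0.03]],[[-11,-52,-9],[0.01,0,-0.04]],[[-16,-73,-13],[0.01,0,-0.05]],[[-20,-93,-16],[0.02,0,-0.07]],[[-25,-114,-20],[0.02,0,-0.08]],[[-29,-135,-23],[0.03,0,-0.09]],[[-34,-155,-27],[0.03,0,-0.11]],[[-38,-176,-31],[0.04,0,-0.12]],[[-43,-196,-34],[0.04,0,-0.14]]]
[[[-2,-21,-3],[0.01,0,-0.01]],[[-3,-42,-6],[0.01,0,-0.02]],[[-5,-63,-8],[0.02,0,-0.04]],[[-6,-85,-11],[0.02,0,-0.05]],[[-8,-106,-14],[0.03,0,-0.07]],[[-10,-127,-17],[0.03,0,-0.08]],[[-11,-148,-19],[0.04,0,-0.09]],[[-13,-169,-22],[0.04,0,-0.11]],[[-13,-178,-23],[0.05,0,-0.11]],[[-14,-186,-24],[0.05,0,-0.12]]]
[[[0,-9,-1],[0,0,0]],[[1,-17,-2],[0,0,-0.01]]]
[512.60795833 160.83318116 266.7370099 ]
```

Request:
jog_arm --rows '[[[4,0,-12],[0,0,0]],[[9,0,-23],[0,0,0]],[[13,0,-35],[0,0,0]],[[17,0,-47],[0,0,0]],[[21,0,-59],[0,0,0]],[[26,0,-70],[0,0,0]],[[30,0,-82],[0,0,0]],[[34,0,-94],[0,0,0]],[[32,-11,-96],[0,0,-0.01]],[[29,-22,-98],[0.01,0,-0.01]]]'

```text
time: 13.55
tool_pos: [573.1, -241.0, 229.8]
tcp_rot: [-179.6, -20.1, -6.4]
ft_force: [0.1, -0.3, -3.0]
finger_gap: 11.7
grip_force: 107.1
```

Request:
jog_arm --rows '[[[-2,-11,-2],[0,0,-0.01]],[[-7,-32,-6],[0,0,-0.03]],[[-11,-52,-9],[0.01,0,-0.04]],[[-16,-73,-13],[0.01,0,-0.05]],[[-20,-93,-16],[0.02,0,-0.07]],[[-25,-114,-20],[0.02,0,-0.08]],[[-29,-135,-23],[0.03,0,-0.09]],[[-34,-155,-27],[0.03,0,-0.11]],[[-38,-176,-31],[0.04,0,-0.12]],[[-43,-196,-34],[0.04,0,-0.14]]]'

```text
time: 14.55
tool_pos: [542.0, -39.6, 247.6]
tcp_rot: [179.8, -20.0, 2.2]
ft_force: [-0.4, -0.2, -1.8]
finger_gap: 11.7
grip_force: 107.1
```

Request:
jog_arm --rows '[[[-2,-21,-3],[0.01,0,-0.01]],[[-3,-42,-6],[0.01,0,-0.02]],[[-5,-63,-8],[0.02,0,-0.04]],[[-6,-85,-11],[0.02,0,-0.05]],[[-8,-106,-14],[0.03,0,-0.07]],[[-10,-127,-17],[0.03,0,-0.08]],[[-11,-148,-19],[0.04,0,-0.09]],[[-13,-169,-22],[0.04,0,-0.11]],[[-13,-178,-23],[0.05,0,-0.11]],[[-14,-186,-24],[0.05,0,-0.12]]]'

```text
time: 15.55
tool_pos: [514.0, 144.8, 264.5]
tcp_rot: [-179.9, -20.0, 9.5]
ft_force: [-0.5, 0.6, -2.3]
finger_gap: 12.4
grip_force: 107.2
```

Request:
jog_arm --rows '[[[0,-9,-1],[0,0,0]],[[1,-17,-2],[0,0,-0.01]],[[1,-17,-2],[0,0,-0.01]],[[1,-17,-2],[0,0,-0.01]]]'

```text
time: 15.95
tool_pos: [512.2, 160.4, 267.0]
tcp_rot: [179.9, -20.0, 10.1]
ft_force: [-0.1, 0.2, -3.0]
finger_gap: 12.1
grip_force: 107.3
```

Run:
```python
from kin import *
s=r.sense();print(s["tool_pos"],s["tcp_rot"],s["ft_force"],cmd()[0],Ro.from_matrix(cmd()[1]).as_euler("xyz",degrees=True))
for n in("top","scene"):
    im,_=r.snapshot(n);cv2.imwrite(f"pics/{n}_c.png",im)
    hsv=cv2.cvtColor(im,cv2.COLOR_BGR2HSV);m=((hsv[...,0]>100)&(hsv[...,0]<130)&(hsv[...,1]>140)).astype(np.uint8)
    k,l,st,c=cv2.connectedComponentsWithStats(m)
    print(n,[(int(st[i,4]),c[i].round().tolist()) for i in range(1,k) if 4<st[i,4]<90 and 150<c[i][0]<460])
# lip edge: bright scoop pixels check via scene depth skipped
plan([(lipT(L(138),Y,-18),Y,-18,9)])
```

```text
[512.18847128 160.44273938 267.02740359] [179.85768262 -20.04650387  10.09376421] [-0.13395517  0.22727802 -3.04690802] [512.60795833 160.83318116 266.7370099 ] [179.87175496 -20.04975298  10.07674128]
top []
scene [(70, [288.0, 101.0]), (45, [403.0, 169.0]), (10, [393.0, 172.0])]
[[[-5,0,14],[0,0,0]],[[-10,0,28],[0,-0.01,0]],[[-15,0,42],[0,-0.01,0]],[[-20,0,55],[0,-0.02,0]],[[-25,0,69],[0,-0.02,0]],[[-31,0,83],[0,-0.02,0]],[[-36,0,97],[0,-0.03,0]],[[-41,-1,111],[0,-0.03,0]],[[-46,-1,125],[0,-0.04,0]]]
```

Request:
jog_arm --rows '[[[-5,0,14],[0,0,0]],[[-10,0,28],[0,-0.01,0]],[[-15,0,42],[0,-0.01,0]],[[-20,0,55],[0,-0.02,0]],[[-25,0,69],[0,-0.02,0]],[[-31,0,83],[0,-0.02,0]],[[-36,0,97],[0,-0.03,0]],[[-41,-1,111],[0,-0.03,0]],[[-46,-1,125],[0,-0.04,0]],[[-46,-1,125],[0,-0.04,0]]]'

```text
time: 17.05
tool_pos: [510.0, 160.7, 130.5]
tcp_rot: [179.9, -17.4, 10.1]
ft_force: [-0.3, -0.2, -2.0]
finger_gap: 12.3
grip_force: 107.2
```

Run:
```python
from kin import *
s=r.sense();print(s["tool_pos"],s["tcp_rot"],s["ft_force"])
t=lambda p,n:(lipT(L(136),Y,p),Y,p,n)
plan([t(p,2) for p in (-14,-10,-6,-3,0)]+[t(p,2) for p in(2,4,6,8,10)]+[t(p,2) for p in (14,19,24,29,34,38)]+[t(p,2) for p in (42,46,48)],(0,2))
im,dp=r.snapshot("top");cv2.imwrite("pics/chk.png",im)
# bright scoop front edge vs dish seen from the top camera
c=r.camera_params("top");P=np.array(c["pose"]);yy,xx=np.mgrid[:480,:640]
X=np.stack([(xx-c["cx"])/c["fx"]*dp,(yy-c["cy"])/c["fy"]*dp,dp],-1)@P[:3,:3].T+P[:3,3]
m=(X[...,2]>126)&(X[...,2]<146)&(abs(X[...,0]-640)<60)&(abs(X[...,1]-187)<60)&(dp>0)
q=X[m];print(len(q),q.min(0) if len(q) else "",q.max(0) if len(q) else "")
```

```text
[509.97266482 160.7225008  130.47903438] [179.85818936 -17.44735825  10.07788501] [-0.26582769 -0.16073012 -1.99795352]
[[[1,0,-4],[0,-0.03,0]],[[2,0,-7],[0,-0.07,0]],[[4,0,-11],[0,-0.1,0]],[[6,0,-15],[0,-0.14,0]],[[8,0,-19],[0,-0.17,0]],[[10,0,-23],[0,-0.21,0]],[[11,0,-26],[0,-0.23,0]],[[13,0,-29],[0,-0.26,0]],[[15,0,-32],[0,-0.28,0]],[[17,0,-35],[0,-0.31,0]]]
[[[0,0,-2],[0,-0.02,0]],[[1,0,-4],[0,-0.03,0]],[[2,0,-6],[0,-0.05,0]],[[2,0,-9],[0,-0.07,0]],[[3,0,-11],[0,-0.09,0]],[[4,0,-13],[0,-0.1,0]],[[5,0,-15],[0,-0.12,0]],[[6,0,-17],[0,-0.14,0]],[[7,0,-19],[0,-0.16,0]],[[8,1,-21],[0,-0.17,0]]]
[[[1,0,-4],[0,-0.04,0]],[[3,0,-8],[0,-0.07,0]],[[5,0,-14],[0,-0.12,0]],[[7,0,-19],[0,-0.16,0]],[[10,0,-24],[0,-0.21,0]],[[12,0,-29],[0,-0.25,0]],[[15,0,-33],[0,-0.29,0]],[[18,0,-38],[0,-0.34,0]],[[22,0,-43],[0,-0.38,0]],[[25,0,-47],[0,-0.42,0]]]
[[[2,0,-4],[0,-0.04,0]],[[3,0,-9],[0,-0.07,0]],[[5,0,-13],[0,-0.11,0]],[[6,0,-17],[0,-0.14,0]],[[8,0,-21],[0,-0.18,0]],[[10,0,-25],[0,-0.21,0]],[[12,0,-27],[0,-0.23,0]],[[13,0,-29],[0,-0.25,0]]]
662 [580.06116725 133.85095869 126.02136624] [642.77012034 220.53207098 145.85325102]
```

Request:
jog_arm --rows '[[[1,0,-4],[0,-0.03,0]],[[2,0,-7],[0,-0.07,0]],[[4,0,-11],[0,-0.1,0]],[[6,0,-15],[0,-0.14,0]],[[8,0,-19],[0,-0.17,0]],[[10,0,-23],[0,-0.21,0]],[[11,0,-26],[0,-0.23,0]],[[13,0,-29],[0,-0.26,0]],[[15,0,-32],[0,-0.28,0]],[[17,0,-35],[0,-0.31,0]]]'

```text
time: 18.1
tool_pos: [517.4, 162.3, 173.0]
tcp_rot: [179.9, 0.0, 10.0]
ft_force: [-0.2, 0.0, -2.4]
finger_gap: 12.0
grip_force: 107.2
```

Request:
jog_arm --rows '[[[0,0,-2],[0,-0.02,0]],[[1,0,-4],[0,-0.03,0]],[[2,0,-6],[0,-0.05,0]],[[2,0,-9],[0,-0.07,0]],[[3,0,-11],[0,-0.09,0]],[[4,0,-13],[0,-0.1,0]],[[5,0,-15],[0,-0.12,0]],[[6,0,-17],[0,-0.14,0]],[[7,0,-19],[0,-0.16,0]],[[8,1,-21],[0,-0.17,0]]]'

```text
time: 19.1
tool_pos: [525.3, 162.7, 193.4]
tcp_rot: [179.9, 9.8, 10.0]
ft_force: [0.4, 1.1, -1.1]
finger_gap: 12.0
grip_force: 107.3
```

Request:
jog_arm --rows '[[[1,0,-4],[0,-0.04,0]],[[3,0,-8],[0,-0.07,0]],[[5,0,-14],[0,-0.12,0]],[[7,0,-19],[0,-0.16,0]],[[10,0,-24],[0,-0.21,0]],[[12,0,-29],[0,-0.25,0]],[[15,0,-33],[0,-0.29,0]],[[18,0,-38],[0,-0.34,0]],[[22,0,-43],[0,-0.38,0]],[[25,0,-47],[0,-0.42,0]]]'

```text
time: 20.1
tool_pos: [557.8, 168.4, 235.6]
tcp_rot: [179.9, 33.9, 10.0]
ft_force: [0.9, 0.4, -2.0]
finger_gap: 12.3
grip_force: 107.3
```

Request:
jog_arm --rows '[[[2,0,-4],[0,-0.04,0]],[[3,0,-9],[0,-0.07,0]],[[5,0,-13],[0,-0.11,0]],[[6,0,-17],[0,-0.14,0]],[[8,0,-21],[0,-0.18,0]],[[10,0,-25],[0,-0.21,0]],[[12,0,-27],[0,-0.23,0]],[[13,0,-29],[0,-0.25,0]],[[13,0,-29],[0,-0.25,0]],[[13,0,-29],[0,-0.25,0]]]'

```text
time: 21.1
tool_pos: [584.0, 173.1, 251.7]
tcp_rot: [179.8, 48.1, 9.9]
ft_force: [0.2, -1.2, -3.2]
finger_gap: 12.2
grip_force: 107.4
```

Run:
```python
from kin import *
s=r.sense();print(s["tool_pos"],s["tcp_rot"],s["ft_force"],s["joint_pos"].round(1))
ims=[]
for n in("top","scene"):
    im,_=r.snapshot(n);ims.append(im)
    hsv=cv2.cvtColor(im,cv2.COLOR_BGR2HSV);m=((hsv[...,0]>100)&(hsv[...,0]<130)&(hsv[...,1]>140)).astype(np.uint8)
    k,l,st,c=cv2.connectedComponentsWithStats(m)
    print(n,[(int(st[i,4]),c[i].round().tolist()) for i in range(1,k) if 2<st[i,4]<90 and 150<c[i][0]<490])
a=cv2.resize(ims[0][130:290,160:300],(420,480),interpolation=cv2.INTER_CUBIC);b=cv2.resize(ims[1][160:320,320:446],(378,480),interpolation=cv2.INTER_CUBIC)
cv2.imwrite("pics/pour.png",np.hstack([a,b]))
```

```text
[583.95798675 173.10224505 251.73133969] [179.8184489   48.10620048   9.89441923] [ 0.15204102 -1.20329739 -3.17801492] [ 11.2  60.5  23.7   1.4 144.   92. ]
top [(4, [247.0, 203.0])]
scene [(70, [288.0, 101.0]), (74, [381.0, 99.0]), (5, [408.0, 249.0])]
```

Run:
```python
from kin import *
t=lambda z,off,p,n:(lipT(L(z,off),Y,p),Y,p,n)
plan([t(180,-20,42,5),t(230,-60,15,5),t(250,-100,-4,4),((545,20,200),7,-4,7),((554.5,-75,140),5.7,0,7)])
print(cmd()[0])
```

```text
[[[-7,0,-3],[0,0.02,0]],[[-14,0,-6],[0,0.04,0]],[[-22,0,-10],[0,0.06,0]],[[-29,0,-13],[0,0.09,0]],[[-36,0,-16],[0,0.11,0]],[[-48,0,-5],[0,0.2,0]],[[-60,0,6],[0,0.3,0]],[[-72,0,18],[0,0.39,0]],[[-84,0,29],[0,0.48,0]],[[-96,0,40],[0,0.58,0]]]
[[[-13,0,8],[0,0.08,0]],[[-25,0,17],[0,0.16,0]],[[-37,0,25],[0,0.25,0]],[[-49,0,33],[0,0.33,0]],[[-35,20,41],[0,0.33,0.01]],[[-20,41,49],[0,0.33,0.02]],[[-6,62,56],[0,0.33,0.02]],[[9,82,64],[0.01,0.33,0.03]],[[23,103,71],[0.01,0.33,0.04]],[[38,124,79],[0.01,0.33,0.05]]]
[[[12,20,12],[0,0,0]],[[11,33,20],[0,-0.01,0.01]],[[10,47,29],[0,-0.02,0.01]],[[10,61,37],[0,-0.03,0.01]],[[9,74,46],[0,-0.04,0.02]],[[8,88,54],[0,-0.05,0.02]],[[7,102,63],[0,-0.06,0.02]],[[6,115,71],[0,-0.07,0.03]]]
[554.67394665 -74.7470801  140.19074218]
```

Request:
jog_arm --rows '[[[-7,0,-3],[0,0.02,0]],[[-14,0,-6],[0,0.04,0]],[[-22,0,-10],[0,0.06,0]],[[-29,0,-13],[0,0.09,0]],[[-36,0,-16],[0,0.11,0]],[[-48,0,-5],[0,0.2,0]],[[-60,0,6],[0,0.3,0]],[[-72,0,18],[0,0.39,0]],[[-84,0,29],[0,0.48,0]],[[-96,0,40],[0,0.58,0]]]'

```text
time: 22.2
tool_pos: [490.4, 156.7, 297.9]
tcp_rot: [179.9, 14.6, 10.0]
ft_force: [0.9, -1.0, -1.0]
finger_gap: 11.9
grip_force: 107.3
```

Request:
jog_arm --rows '[[[-13,0,8],[0,0.08,0]],[[-25,0,17],[0,0.16,0]],[[-37,0,25],[0,0.25,0]],[[-49,0,33],[0,0.33,0]],[[-49,0,33],[0,0.33,0]],[[-49,0,33],[0,0.33,0]]]'

```text
time: 22.8
tool_pos: [435.5, 147.0, 278.6]
tcp_rot: [179.9, -4.1, 10.1]
ft_force: [0.0, 0.1, -1.5]
finger_gap: 12.1
grip_force: 107.3
```

Run:
```python
from kin import *
s=r.sense();print(s["tool_pos"],s["tcp_rot"],s["ft_force"])
for n in("top","scene"):
    im,_=r.snapshot(n);cv2.imwrite(f"pics/{n}_p.png",im)
    hsv=cv2.cvtColor(im,cv2.COLOR_BGR2HSV);m=((hsv[...,0]>100)&(hsv[...,0]<130)&(hsv[...,1]>120)).astype(np.uint8)
    k,l,st,c=cv2.connectedComponentsWithStats(m)
    print(n,[(int(st[i,4]),c[i].round().tolist()) for i in range(1,k) if 2<st[i,4]<90 and 150<c[i][0]<490])
a=cv2.imread("pics/top_p.png")[130:290,160:300];b=cv2.imread("pics/scene_p.png")[140:320,310:446]
cv2.imwrite("pics/pour2.png",np.hstack([cv2.resize(a,(420,480),interpolation=cv2.INTER_CUBIC),cv2.resize(b,(363,480),interpolation=cv2.INTER_CUBIC)]))
```

```text
[435.53709134 147.03008272 278.59458751] [179.88324407  -4.09264024  10.0580114 ] [ 0.04518091  0.13997818 -1.47752772]
top [(19, [242.0, 197.0]), (14, [247.0, 203.0]), (41, [233.0, 209.0]), (20, [243.0, 210.0])]
scene [(75, [288.0, 101.0]), (9, [408.0, 249.0])]
```

View pics/pour2.png

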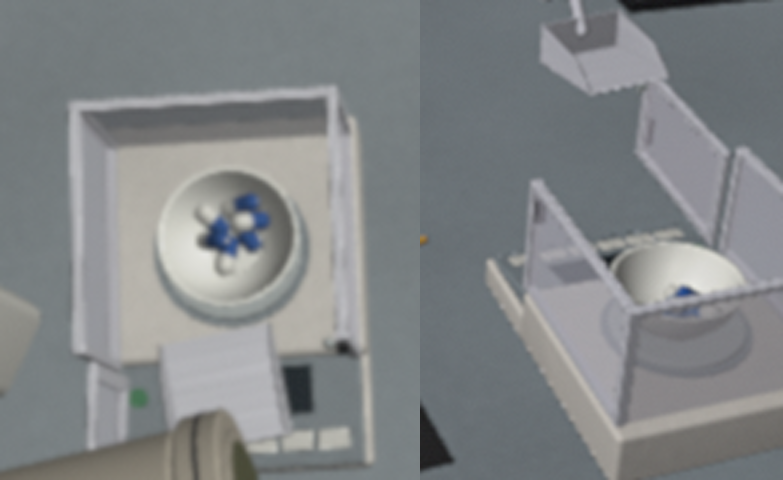

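The capsules lie piled in the dish (crop (200-270,195-270)). The scoop is empty, and the dish centre at (229,238) has not moved. Now the scoop goes back to the mat.

Run:
```python
from kin import *
s=r.sense();json.dump([(s["tool_pos"]).tolist(),rot(10.05,-4.1).tolist()],open("cmd.json","w"))
plan([((520,20,270),7,-2,7),((554.5,-75,120),5.7,0,8),((554.5,-75,39),5.7,0,10)],(0,3))
print(cmd()[0])
```

```text
[[[8,20,2],[0,-0.005,0.008]],[[17,40,4],[-0.001,-0.01,0.015]],[[25,60,6],[-0.001,-0.016,0.023]],[[34,80,7],[-0.002,-0.021,0.03]],[[42,100,9],[-0.002,-0.026,0.038]],[[50,120,11],[-0.002,-0.031,0.046]],[[59,140,13],[-0.003,-0.037,0.053]],[[60,152,32],[-0.003,-0.041,0.056]],[[60,165,51],[-0.003,-0.045,0.059]],[[61,177,70],[-0.003,-0.05,0.062]]]
[[[3,12,18],[0,-0.004,0.003]],[[5,25,37],[0,-0.008,0.005]],[[8,37,56],[0,-0.013,0.008]],[[10,49,75],[0,-0.017,0.011]],[[13,61,94],[0,-0.022,0.014]],[[13,61,102],[0,-0.022,0.014]],[[13,61,110],[0,-0.022,0.014]],[[12,61,118],[0,-0.022,0.014]],[[12,61,126],[0,-0.022,0.014]],[[12,61,134],[0,-0.022,0.014]]]
[[[0,0,8],[0,0,0]],[[0,0,16],[0,0,0]],[[0,0,25],[0,0,0]],[[0,0,33],[0,0,0]],[[0,0,41],[0,0,0]]]
[554.41937372 -74.54166278  38.70057797]
```

Request:
jog_arm --rows '[[[8,20,2],[0,-0.005,0.008]],[[17,40,4],[0,-0.01,0.015]],[[25,60,6],[0,-0.016,0.023]],[[34,80,7],[0,-0.021,0.03]],[[42,100,9],[0,-0.026,0.038]],[[50,120,11],[0,-0.031,0.046]],[[59,140,13],[-0.003,-0.037,0.053]],[[60,152,32],[-0.003,-0.041,0.056]],[[60,165,51],[-0.003,-0.045,0.059]],[[61,177,70],[-0.003,-0.05,0.062]]]'

```text
time: 23.9
tool_pos: [533.4, -16.9, 211.8]
tcp_rot: [179.9, -1.1, 6.4]
ft_force: [-0.0, -0.1, -2.2]
finger_gap: 12.4
grip_force: 107.4
```

Request:
jog_arm --rows '[[[3,12,18],[0,-0.004,0.003]],[[5,25,37],[0,-0.008,0.005]],[[8,37,56],[0,-0.013,0.008]],[[10,49,75],[0,-0.017,0.011]],[[13,61,94],[0,-0.022,0.014]],[[13,61,102],[0,-0.022,0.014]],[[13,61,110],[0,-0.022,0.014]],[[12,61,118],[0,-0.022,0.014]],[[12,61,126],[0,-0.022,0.014]],[[12,61,134],[0,-0.022,0.014]]]'

```text
time: 24.9
tool_pos: [553.8, -74.8, 79.0]
tcp_rot: [179.9, 0.1, 5.7]
ft_force: [-0.9, -0.2, -1.5]
finger_gap: 11.8
grip_force: 107.2
```

Request:
jog_arm --rows '[[[0,0,8],[0,0,0]],[[0,0,16],[0,0,0]],[[0,0,25],[0,0,0]],[[0,0,33],[0,0,0]],[[0,0,40],[0,0,0]],[[0,0,40],[0,0,0]],[[0,0,40],[0,0,0]]]'

```text
time: 25.6
tool_pos: [554.2, -75.3, 39.6]
tcp_rot: [179.9, 0.0, 5.7]
ft_force: [0.3, 0.9, 1.6]
finger_gap: 11.4
grip_force: 108.0
```

Request:
jog_arm --rows '[[[0,0,0],[0,0,0]],[[0,0,0],[0,0,0]],[[0,0,0],[0,0,0]],[[0,0,0],[0,0,0]],[[0,0,0],[0,0,0]],[[0,0,0],[0,0,0]]]' --grip 70

```text
time: 26.2
tool_pos: [553.3, -75.2, 39.0]
tcp_rot: [179.9, 0.1, 5.7]
ft_force: [0.3, -0.7, -0.3]
finger_gap: 70.2
grip_force: 0.0
```

Request:
jog_arm --rows '[[[0,0,-10],[0,0,0]],[[0,0,-25],[0,0,0]],[[0,0,-50],[0,0,0]],[[0,0,-80],[0,0,0]],[[0,0,-120],[0,0,0]],[[0,0,-160],[0,0,0]],[[0,0,-200],[0,0,0]],[[0,0,-200],[0,0,0]]]'

```text
time: 27.0
tool_pos: [557.2, -75.5, 248.7]
tcp_rot: [179.6, -0.6, 5.7]
ft_force: [0.7, -0.3, 0.7]
finger_gap: 70.2
grip_force: 0.0
```

Run:
```python
from kin import *
s=r.sense();print(s["tool_pos"],s["tcp_rot"])
im,d=r.snapshot("top")
c=r.camera_params("top");P=np.array(c["pose"]);yy,xx=np.mgrid[:480,:640]
X=np.stack([(xx-c["cx"])/c["fx"]*d,(yy-c["cy"])/c["fy"]*d,d],-1)@P[:3,:3].T+P[:3,3]
m=(X[...,2]>155)&(X[...,2]<180)&(yy>255)&(yy<340)&(xx>180)&(xx<215);q=X[m];print("door",len(q),q.min(0),q.max(0))
m=(X[...,2]>150)&(xx>105)&(xx<175)&(yy>205)&(yy<265);q=X[m];print("bottle",q.min(0),q.max(0))
H=np.array([555,275.]);th=np.radians(1.9)
# TCP at height 120; finger closed half-thickness guess 16
for a in (1.85,1.6,1.3,1.0,.7,.4,.2,.06,0.):
    dr=np.array([-np.sin(a),-np.cos(a)]);n=np.array([-np.cos(a),np.sin(a)])
    W=np.array([[np.cos(th),-np.sin(th)],[np.sin(th),np.cos(th)]])
    t=H+W@(150*dr+(3+15)*n);print(a,t.round(),ik([*t,125],100,0))
```

```text
[557.23808202 -75.5465845  248.65297938] [179.62619685  -0.62679934   5.6785025 ]
door 275 [376.74464951 268.98175721 155.42238493] [541.77506581 281.40571957 171.28495123]
bottle [414.00709509 -21.29538659 150.00410599] [ 631.57193593  446.19807528 1246.23881479]
1.85 [414. 329.] (array([ 32.9,   0.8, 103.6]), 0.0, 'j5', 75.6)
1.6 [405. 292.] (array([ 30. ,  -3.9, 108.2]), 0.0, 'j5', 75.7)
1.3 [406. 247.] (array([ 25.1,  -7.9, 111.9]), 0.0, 'j5', 76.0)
1.0 [421. 205.] (array([ 19.6,  -9.1, 113. ]), 0.0, 'j5', 76.1)
0.7 [448. 168.] (array([ 14.4,  -7.4, 111.5]), 0.0, 'j5', 75.9)
0.4 [484. 141.] (array([ 10.5,  -3.1, 107.4]), 0.0, 'j5', 75.6)
0.2 [512. 130.] (array([  8.7,   0.8, 103.7]), 0.0, 'j5', 75.6)
0.06 [533. 126.] (array([  7.9,   3.7, 100.6]), 0.0, 'j5', 75.7)
0.0 [542. 124.] (array([ 7.7,  5.1, 99.2]), 0.0, 'j5', 75.7)
```

Run:
```python
from kin import *
p,R=cmd();p=p+R@np.array([0,0,-201.]);
s=r.sense();json.dump([[554.5,-75,239.],rot(5.7).tolist()],open("cmd.json","w"))
H=np.array([556,276.]);th=np.radians(1.9);W=np.array([[np.cos(th),-np.sin(th)],[np.sin(th),np.cos(th)]])
def f(a,n): 
    dr=np.array([-np.sin(a),-np.cos(a)]);m=np.array([-np.cos(a),np.sin(a)]);return ([*(H+W@(150*dr+17*m)),125],5.7,0,n)
plan([((420,335,235),5.7,0,10),((420,335,125),5.7,0,6),((412,302,125),5.7,0,4)])
plan([f(1.6,1)]+[f(a,2) for a in(1.45,1.3,1.15,1.,.85,.7,.55,.4,.3)]+[f(.2,3),f(.12,3)])
print(cmd()[0])
```

```text
[[[-9,-42,0],[0,0,0]],[[-19,-84,1],[0,0,0]],[[-28,-126,1],[0,0,0]],[[-37,-169,2],[0,0,0]],[[-47,-211,2],[0,0,0]],[[-56,-253,2],[0,0,0]],[[-65,-295,3],[0,0,0]],[[-74,-337,3],[0,0,0]],[[-84,-379,4],[0,0,0]],[[-93,-421,4],[0,0,0]]]
[[[0,0,18],[0,0,0]],[[0,0,37],[0,0,0]],[[0,0,55],[0,0,0]],[[0,0,73],[0,0,0]],[[0,0,92],[0,0,0]],[[0,0,110],[0,0,0]],[[-3,8,110],[0,0,0]],[[-6,16,110],[0,0,0]],[[-9,24,110],[0,0,0]],[[-11,32,110],[0,0,0]]]
[[[-7,9,0],[0,0,0]],[[-9,20,0],[0,0,0]],[[-10,31,0],[0,0,0]],[[-10,42,0],[0,0,0]],[[-10,54,0],[0,0,0]],[[-8,65,0],[0,0,0]],[[-6,76,0],[0,0,0]],[[-3,87,0],[0,0,0]],[[1,98,0],[0,0,0]],[[6,108,0],[0,0,0]]]
[[[5,10,0],[0,0,0]],[[12,19,0],[0,0,0]],[[18,28,0],[0,0,0]],[[26,36,0],[0,0,0]],[[34,44,0],[0,0,0]],[[43,51,0],[0,0,0]],[[52,58,0],[0,0,0]],[[58,62,0],[0,0,0]],[[65,66,0],[0,0,0]],[[69,68,0],[0,0,0]]]
[[[5,2,0],[0,0,0]],[[9,4,0],[0,0,0]],[[13,5,0],[0,0,0]],[[17,7,0],[0,0,0]],[[21,8,0],[0,0,0]]]
[526.17900674 128.19183384 125.        ]
```

Request:
jog_arm --rows '[[[-9,-42,0],[0,0,0]],[[-19,-84,1],[0,0,0]],[[-28,-126,1],[0,0,0]],[[-37,-169,2],[0,0,0]],[[-47,-211,2],[0,0,0]],[[-56,-253,2],[0,0,0]],[[-65,-295,3],[0,0,0]],[[-74,-337,3],[0,0,0]],[[-84,-379,4],[0,0,0]],[[-93,-421,4],[0,0,0]]]' --grip 0

```text
time: 28.05
tool_pos: [418.1, 336.3, 234.0]
tcp_rot: [179.9, 0.1, 5.7]
ft_force: [0.5, -0.5, -0.3]
finger_gap: 0.1
grip_force: 0.0
```

Request:
jog_arm --rows '[[[0,0,18],[0,0,0]],[[0,0,37],[0,0,0]],[[0,0,55],[0,0,0]],[[0,0,73],[0,0,0]],[[0,0,92],[0,0,0]],[[0,0,110],[0,0,0]],[[-3,8,110],[0,0,0]],[[-6,16,110],[0,0,0]],[[-9,24,110],[0,0,0]],[[-11,32,110],[0,0,0]]]'

```text
time: 29.05
tool_pos: [412.0, 301.3, 125.7]
tcp_rot: [179.9, 0.0, 5.7]
ft_force: [0.5, -0.1, 1.1]
finger_gap: -0.4
grip_force: 0.3
```

Run:
```python
from kin import *
s=r.sense();print(s["tool_pos"],s["tcp_rot"],s["ft_force"],s["finger_gap"])
im,d=r.snapshot("top")
c=r.camera_params("top");P=np.array(c["pose"]);yy,xx=np.mgrid[:480,:640]
X=np.stack([(xx-c["cx"])/c["fx"]*d,(yy-c["cy"])/c["fy"]*d,d],-1)@P[:3,:3].T+P[:3,3]
m=(X[...,2]>55)&(X[...,2]<75)&(yy>235)&(yy<285)&(xx>330)&(xx<365);q=X[m]
v=cv2.fitLine(q[:,:2].astype(np.float32),2,0,.01,.01).ravel();print("handle",v,q.min(0),q.max(0))
```

```text
[411.97933088 301.28049659 125.74526551] [1.79923304e+02 2.33787425e-03 5.66368126e+00] [ 0.54918194 -0.10380275  1.14516797] -0.41040001468966736
handle [ 9.9339747e-01  1.1472326e-01  5.3986841e+02 -7.7764420e+01] [490.74515044 -89.41024853  55.73638622] [591.54198088 -66.99412688  70.7075212 ]
```

Request:
jog_arm --rows '[[[-7,9,0],[0,0,0]],[[-9,20,0],[0,0,0]],[[-10,31,0],[0,0,0]],[[-10,42,0],[0,0,0]],[[-10,54,0],[0,0,0]],[[-8,65,0],[0,0,0]],[[-6,76,0],[0,0,0]],[[-3,87,0],[0,0,0]],[[1,98,0],[0,0,0]],[[6,108,0],[0,0,0]]]'

```text
time: 30.1
tool_pos: [428.5, 193.9, 124.5]
tcp_rot: [179.9, 0.1, 5.7]
ft_force: [-0.0, 1.3, 1.2]
finger_gap: 0.4
grip_force: 0.3
```

Request:
jog_arm --rows '[[[5,10,0],[0,0,0]],[[12,19,0],[0,0,0]],[[18,28,0],[0,0,0]],[[26,36,0],[0,0,0]],[[34,44,0],[0,0,0]],[[43,51,0],[0,0,0]],[[52,58,0],[0,0,0]],[[58,62,0],[0,0,0]],[[65,66,0],[0,0,0]],[[69,68,0],[0,0,0]]]'

```text
time: 31.1
tool_pos: [504.2, 133.8, 124.5]
tcp_rot: [179.9, 0.1, 5.7]
ft_force: [0.2, -0.4, -0.1]
finger_gap: 0.3
grip_force: 0.0
```

Request:
jog_arm --rows '[[[5,2,0],[0,0,0]],[[9,4,0],[0,0,0]],[[13,5,0],[0,0,0]],[[17,7,0],[0,0,0]],[[21,8,0],[0,0,0]],[[21,8,0],[0,0,0]]]'

```text
time: 31.7
tool_pos: [525.8, 128.1, 124.7]
tcp_rot: [179.9, 0.1, 5.7]
ft_force: [0.2, 0.2, 0.0]
finger_gap: 0.0
grip_force: 0.0
```

Request:
jog_arm --rows '[[[2,0,0],[0,0,0]],[[4,0,0],[0,0,0]],[[6,0,0],[0,0,0]],[[8,0,0],[0,0,0]],[[10,0,0],[0,0,0]],[[12,0,0],[0,0,0]],[[14,0,0],[0,0,0]]]'

```text
time: 32.4
tool_pos: [537.6, 129.2, 124.1]
tcp_rot: [179.8, 0.3, 5.7]
ft_force: [-8.4, -2.8, 4.4]
finger_gap: -0.2
grip_force: 0.0
```

Run:
```python
from kin import *
im,d=r.snapshot("scene")
c=r.camera_params("scene");P=np.array(c["pose"]);yy,xx=np.mgrid[:480,:640]
X=np.stack([(xx-c["cx"])/c["fx"]*d,(yy-c["cy"])/c["fy"]*d,d],-1)@P[:3,:3].T+P[:3,3]
for lo,hi in((255,285),(215,255),(180,215),(105,140)):
  m=(X[...,2]>150)&(X[...,2]<178)&(X[...,0]>360)&(X[...,0]<600)&(X[...,1]>lo)&(X[...,1]<hi);q=X[m];print(lo,len(q),np.percentile(q[:,0],[5,50,95]).round() if len(q) else "")
```

```text
255 149 [555. 569. 596.]
215 99 [554. 557. 560.]
180 91 [554. 557. 560.]
105 182 [534. 553. 559.]
```

Request:
jog_arm --rows '[[[1,0,0],[0,0,0]],[[2,0,0],[0,0,0]],[[3,0,0],[0,0,0]],[[4,0,0],[0,0,0]],[[5,0,0],[0,0,0]],[[5,0,0],[0,0,0]]]'

```text
time: 33.05
tool_pos: [543.9, 130.1, 124.4]
tcp_rot: [179.9, 0.2, 5.7]
ft_force: [-4.5, 0.3, 0.5]
finger_gap: 0.2
grip_force: 0.0
```

Request:
jog_arm --rows '[[[1,0,0],[0,0,0]],[[2,0,0],[0,0,0]],[[3,0,0],[0,0,0]],[[4,0,0],[0,0,0]],[[4,0,0],[0,0,0]],[[4,0,0],[0,0,0]]]'

```text
time: 33.65
tool_pos: [544.0, 130.6, 122.8]
tcp_rot: [179.9, 0.6, 5.7]
ft_force: [-20.0, 0.6, 4.5]
finger_gap: 0.1
grip_force: 0.0
```

Force rises against a hard stop at x=544, so the door is seated. I'll back off, retreat upward and check.

Request:
jog_arm --rows '[[[-5,0,0],[0,0,0]],[[-15,0,0],[0,0,0]],[[-35,0,0],[0,0,0]],[[-60,0,0],[0,0,0]],[[-80,0,-30],[0,0,0]],[[-100,0,-70],[0,0,0]],[[-120,0,-110],[0,0,0]],[[-130,0,-140],[0,0,0]],[[-130,0,-140],[0,0,0]],[[-130,0,-140],[0,0,0]]]'

```text
time: 34.65
tool_pos: [419.7, 118.0, 266.0]
tcp_rot: [179.9, -0.1, 5.7]
ft_force: [0.5, -0.0, -0.8]
finger_gap: -0.2
grip_force: 0.0
```

Run:
```python
from kin import *
s=r.sense();print(s["time"],s["tool_pos"],s["ft_force"])
im,d=r.snapshot("scene");top,dt=r.snapshot("top")
c=r.camera_params("scene");P=np.array(c["pose"]);yy,xx=np.mgrid[:480,:640]
X=np.stack([(xx-c["cx"])/c["fx"]*d,(yy-c["cy"])/c["fy"]*d,d],-1)@P[:3,:3].T+P[:3,3]
m=(X[...,2]>157)&(X[...,2]<174)&(X[...,0]>500)&(X[...,0]<575)&(X[...,1]>110)&(X[...,1]<265);q=X[m]
for lo in range(110,265,30):
  k=q[(q[:,1]>=lo)&(q[:,1]<lo+30)];print(lo,len(k),np.median(k,0).round(1) if len(k) else "")
hsv=cv2.cvtColor(top,cv2.COLOR_BGR2HSV);b=((hsv[...,0]>100)&(hsv[...,0]<130)&(hsv[...,1]>120)).astype(np.uint8)
k,l,st,ce=cv2.connectedComponentsWithStats(b);print([(int(st[i,4]),ce[i].round().tolist()) for i in range(1,k) if st[i,4]<90 and 150<ce[i][0]<490])
c=r.camera_params("top");P=np.array(c["pose"])
X=np.stack([(xx-c["cx"])/c["fx"]*dt,(yy-c["cy"])/c["fy"]*dt,dt],-1)@P[:3,:3].T+P[:3,3]
m=(X[...,2]>110)&(X[...,2]<124)&(yy>175)&(yy<245)&(xx>205)&(xx<265);print("dish",cv2.minEnclosingCircle(X[m][:,:2].astype(np.float32)))
```

```text
34.65 [419.70173335 118.00066801 266.04264179] [ 0.53461643 -0.04177126 -0.84865086]
110 54 [563.5 124.6 163.6]
140 48 [562.7 154.3 162.6]
170 51 [561.7 183.8 163.4]
200 49 [559.6 215.9 162.7]
230 48 [558.6 245.2 162.2]
260 7 [558.  262.7 162.2]
[(19, [242.0, 197.0]), (14, [247.0, 203.0]), (41, [233.0, 209.0]), (20, [243.0, 210.0])]
dish ((657.0230102539062, 186.4882049560547), 56.20893096923828)
```

```bash
python3 -c "
from bench import r
print(r.hand_in())"
```

```text
the job is handed in; nothing more can be done
None
```

I handed the job in at about 35 s, with no verdict returned: all six capsules appear to be in the dish, the scoop is back on its mat, and the door measures shut and seated on its catch.

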